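# Rack the slates by height

## Task

Stand all three slate plaques upright in the slotted rack, each on its bottom edge fully down in a slot of its own, centred across the rack, in order of height with the tallest nearest the tall end board and the shortest farthest from it; any slots will do, and the one already in the rack has to move to make that possible. Lower them in gently, for slate is brittle and must not be dropped in or struck against the rack or the bench. Leave the plywood divider in its slot and everything else on the bench where it is.

Things in the scene. Friction and masses are not known exactly. Their poses are not given: they have to be found in the camera images.
- rack: Slotted wooden rack, fixed, 100 mm (x) by 250 mm (y), top 40 mm high. Five slots run right through along its x, each 14 mm wide (20 mm at the 3 mm chamfered mouth), 30 mm deep, floor 10 mm above the bench, centres at its y = 92, 46, 0, -46, -92 mm. At its +y end (y = 125 to 139 mm) stands the end board, 75 mm high, the only tall end. Origin: centre of the underside, z up.
- rest_a: A small wooden propping rest, fixed, place and yaw vary; the tall slate starts leaning on it. Footprint 125 mm (its x) by 96 mm (its y). Two rails, 12 mm wide, their centres 36 mm either side of the middle, slope up for 85 mm behind the slate, leaning 30 degrees towards its -x (roughly away from the robot); between them is a 60 mm free gap. The slate's foot stands on a tilted ledge at its x = 40 mm, z = 22 mm, behind a lip 8 mm high. Origin: centre of the underside.
- rest_b: Same as rest_a; the short slate starts leaning on it.
- slate_tall: Flat grey slate plaque, 140 mm high, 84 mm wide, 9 mm thick, about 280 g (varies by a third), with two rounded top corners. Origin: centre of its bottom edge; x is its thickness direction, y its width, z runs up to the rounded top. At the start it leans on its rest, top 30 degrees out of upright towards the rest's -x; its top stands clear of the rails.
- slate_mid: Flat grey slate plaque, 118 mm high, 84 mm wide, 9 mm thick, about 235 g (varies by a third), with two rounded top corners. Origin: centre of its bottom edge; x is its thickness direction, y its width, z runs up to the rounded top. At the start it stands in an end slot of the rack, either the one at the end board or the one at the other end.
- slate_short: Flat grey slate plaque, 96 mm high, 84 mm wide, 9 mm thick, about 190 g (varies by a third), with two rounded top corners. Origin: centre of its bottom edge; x is its thickness direction, y its width, z runs up to the rounded top. At the start it leans on its rest, top 30 degrees out of upright towards the rest's -x; its top stands clear of the rails.
- divider: Bystander: plain low plywood divider, 60 mm high, 84 mm wide, 9 mm thick, standing loose in the rack's other end slot; it stays there. Origin: centre of its bottom edge, x thickness.
- mister: Bystander: yellow plant mister, 80 mm across, 156 mm high, its spout reaching 61 mm out, about 140 mm to the robot's side of rest_a. Origin: centre of underside.
- spool: Bystander: twine spool, 68 mm across, 65 mm high, on the robot's side of rest_b. Origin: centre of underside.
- widger: Bystander: flat steel widger, 145 mm long (its y), 22 mm wide, 5 mm thick, lying beyond the rack. Origin: centre of underside.
- dibber: Bystander: wooden dibber, 140 mm long (its y), 24 mm wide and high, lying on the robot's side of the rack. Origin: near the middle of its underside.
Things that resemble listed ones, but are neither listed nor needed, are in the scene too. Leave any purple look-alike of the slate_short alone. Leave any turquoise look-alike of the slate_mid alone.

How it is judged:
By the outcome, as a careful person would: the job done as asked, in the order asked, and still so for the second after the job is handed in, with the robot touching nothing.
It also fails if it takes over 72 s, if anything falls off the work surface, if the arm or the gripper's body presses on something with over 40 N, if the wrist force passes 120 N, or if a joint passes its speed limit or range.

## Robot

A 6-joint arm with a two-finger parallel gripper is mounted at the origin on the work surface. World frame = base frame: x ahead of the robot, y to its left, z up, the work surface at z = 0. Lengths are in m, angles in rad, forces in N, time in s.
With the tool pointing down it reaches from about 0.225 to 0.875 m from the base axis. Payload 3.4 kg.
Tool frame: the origin (TCP) lies at the very end of the fingers, on their centre line; the grasp point (between the pads) lies 19 mm behind it; z points along the fingers, x is the direction in which the jaws open and shut, and the axes are right-handed (so a half turn about z gives the same grasp; the last joint's range is limited). The gripper opens to 85 mm and grips with 20 to 120 N. Pads are 22 mm wide; open, the fingers measure 114 mm over their backs; the gripper's body (76 mm by 85 mm) begins 54 mm behind the grasp point. The pads swing forward as they close: fully open they stand 13 mm farther back than shut.
Start: joints at [1.146, 0.276, 1.505, -0, 1.361, -0.121], TCP at [0.172, 0.549, 0.231] pointing down, gripper open.
Joint ranges: [-2.89, 2.89], [-0.75, 2.08], [0.22, 2.7], [-1.18, 4.32], [0.11, 2.71], [-2.7, 2.7]. Speed limits (rad/s): [2.57, 2.57, 3.14, 3.14, 3.14, 3.14].

## Interface

Orientations are given as a unit quaternion [w, x, y, z].
In Python, from rig import manip gives the robot as it stands.
- The arm moves only by the tool carry_out, never from a script. Its argument "series" is a list of rows, each a list of 2 entries, a list of its own where there are three numbers: the shift along the tool's x, y, z in mm, then the turn about the tool's z in degrees. A call has 1 to 10 rows; each row shifts and turns the pose as measured when the row begins, along the tool's axes as they then stand; what a row does not reach is not made up. A row lasts 1/12 s, in which the tool goes at most 41.7 mm and 7.16 degrees, less where a joint would pass 70% of its speed; a pose out of reach is approached as far as the arm can. A call is refused whole if a number of a shift passes 41.7 or a number of a turn 7.16, either way. A call with a gripper value outside its range is refused whole. "fingers" is the finger opening in mm, from 0 to 85.4, set as the call begins (left out, the last holds). The fingers move at their own pace and stop on an object; "squeeze" is the grip in N (left out, the last holds). Time passes only in rows, so rows that do not move let the fingers close. It gives the time, the measured TCP pose, the force and the opening at its end, in the units of the state.
- manip.get_state(): the state, without advancing time (a new reading comes with each control period).
- manip.get_image(name): name is "scene" or "side" or "wrist"; returns a dict with "frame" (480x640x3 uint8, blue, green, red), "K" (3x3 intrinsics, pixels), "k1" (the pictures are not rectified: a ray, as slopes to the right and down, at radius r is drawn at 1 + k1 r^2 times it, then the intrinsics apply), "rvec" (rotation vector, rad) and "tvec" (3), from world to camera coordinates, as OpenCV has them; the wrist camera has in their place "mount" (4x4, takes a point from camera to tool coordinates, whose origin is the TCP and whose axes are the tool frame's). Camera axes: x right, y down, z forward; pixel columns grow to the right and rows downward; lengths in m; the calibration is good to about 2 mm. A picture is of the moment at which its call begins: read the wrist's pose just before it. There is no depth.
- manip.sign_off(): hands the job in, once; it reports no verdict.
The state is a dict: "clock": time; "qpos": joint angles; "qd": joint speeds; "effort": joint torques, N m; "position": TCP position; "ee_rot": TCP orientation; "contact_force": force on the tool from outside, world axes, zero at the start; "moment": the same for the moment, N m; "width": finger opening in m.
Only numpy, scipy, OpenCV 4.12 (cv2) and the standard library are available. Lean on these libraries where they do the work, as an engineer would, in place of code of your own. Each camera call takes 0.05 s, during which the arm holds its last target. There are 200 camera calls.

## Working session

There is one attempt and no reset: what is moved stays moved. The work goes in short steps, Python scripts to look and compute and a tool call to move; the robot and the scene stay as the last step left them, time stands still between calls to the robot, and variables do not carry over. Pictures are saved under pics/ and viewed, about 8 in all and at most 12, crops included, and the job is handed in when it is done.

Besides the shell and the picture viewer there is one more tool, called after "Emit:" by a JSON object that holds its "method" and its "body", one argument or row to a line. carry_out: Moves the arm, as the interface text tells. Its arguments: {"type":"object","properties":{"series":{"type":"array","items":{"type":"array"}},"fingers":{"type":"number"},"squeeze":{"type":"number"}},"required":["series"]}

```bash
ls; mkdir -p pics
python3 - <<'E'
from rig import manip
import cv2,numpy as np
print(manip.get_state())
for n in ["scene","side"]:
    d=manip.get_image(n); cv2.imwrite(f"pics/{n}0.png",d["frame"])
    np.savez(f"{n}0.npz",**{k:np.array(v) for k,v in d.items()})
    print(n,d["K"],d["k1"],d["rvec"],d["tvec"])
E
```

```text
pics
{'clock': 0.0, 'qpos': array([ 1.14598192e+00,  2.76557427e-01,  1.50614368e+00,  2.88061291e-05,
        1.36069202e+00, -1.20979371e-01]), 'qd': array([ 8.69075348e-05, -7.89437318e-04,  1.02863264e-03, -8.01240047e-04,
        1.33598477e-03, -7.40636796e-04]), 'effort': array([-4.65656740e-04, -4.16759670e+01, -2.45800155e+01, -5.67284478e-04,
        1.08783631e-02, -1.10865454e-05]), 'position': array([0.17179199, 0.5481782 , 0.23045693]), 'ee_rot': array([ 4.29164464e-04,  8.05973472e-01,  5.91950971e-01, -7.91480492e-04]), 'contact_force': array([-0.51140662, -0.00231839,  0.13190889]), 'moment': array([-0.04732299,  0.07338317,  0.01520918]), 'width': 0.08534681299785733}
scene [[524.75305144   0.         327.26250084]
 [  0.         524.75305144 240.76654278]
 [  0.           0.           1.        ]] -0.0920536416683484 [ 1.15546024  2.43618421 -0.88696729] [ 0.38761976 -0.32054683  1.34856429]
side [[443.09685791   0.         316.74119858]
 [  0.         443.09685791 235.87243217]
 [  0.           0.           1.        ]] -0.041201995455308164 [ 2.11118622 -0.18377392  0.10028907] [-0.61021144  0.09861149  0.83472125]
```

View pics/scene0.png

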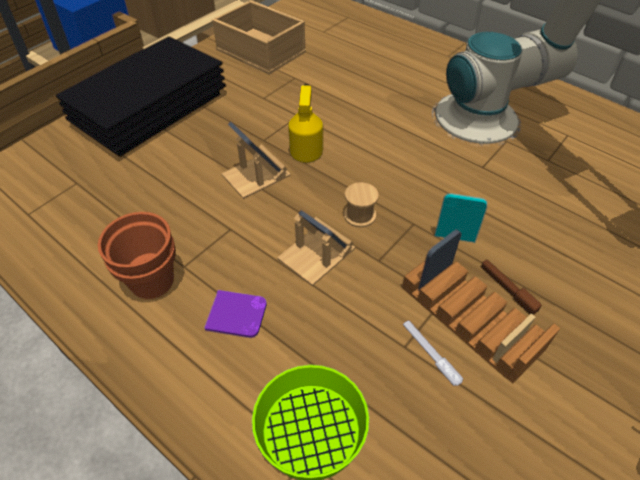

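View pics/side0.png

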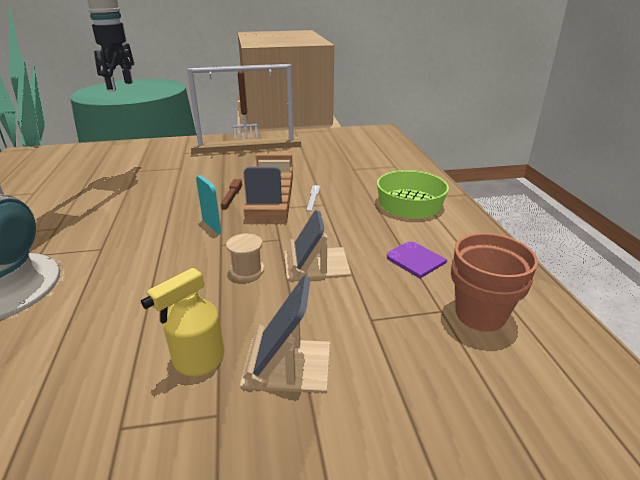

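The scene shows the rack at (405-560, 235-380). The mid slate is at its upper-left end at (440,260), the divider at (515,335), and the end board beside the divider. The tall slate leans at (255,150), behind the mister, and the short one at (325,230). The two look-alikes are a purple one at (236,314) lying flat and a turquoise one at (461,218), and I leave both alone. The grey plates fit the description: two leaning on rests, one in the rack.

```bash
cat > h.py <<'E'
import numpy as np,cv2
from scipy.spatial.transform import Rotation as R
def load(f):
    d=np.load(f); return {k:d[k] for k in d.files}
def ext(d,st=None):
    """world->camera R,t"""
    if "mount" in d:
        T=np.eye(4); q=st["ee_rot"]; T[:3,:3]=R.from_quat([q[1],q[2],q[3],q[0]]).as_matrix(); T[:3,3]=st["position"]
        M=np.linalg.inv(T@d["mount"]); return M[:3,:3],M[:3,3]
    return cv2.Rodrigues(np.array(d["rvec"],float))[0],np.array(d["tvec"],float).ravel()
def dist(d): return np.array([float(d["k1"]),0,0,0,0])
def proj(d,P,st=None):
    r,t=ext(d,st); return cv2.projectPoints(np.array(P,float).reshape(-1,1,3),cv2.Rodrigues(r)[0],t,d["K"],dist(d))[0].reshape(-1,2)
def ray(d,uv,st=None):
    r,t=ext(d,st); p=cv2.undistortPoints(np.array(uv,float).reshape(-1,1,2),d["K"],dist(d)).reshape(-1,2)
    v=np.c_[p,np.ones(len(p))]@r; return -r.T@t,v
def atz(d,uv,z,st=None):
    c,v=ray(d,uv,st); return c+v*((z-c[2])/v[:,2])[:,None]
def crop(f,u0,v0,w,h,s,grid=10):
    c=cv2.resize(f[v0:v0+h,u0:u0+w],None,fx=s,fy=s,interpolation=cv2.INTER_CUBIC)
    for u in range(-(-u0//grid)*grid,u0+w,grid):
        cv2.line(c,((u-u0)*s,0),((u-u0)*s,5),(255,255,255),1); 
        if u%20==0: cv2.putText(c,str(u),((u-u0)*s+1,14),0,.35,(255,255,255),1)
    for v in range(-(-v0//grid)*grid,v0+h,grid):
        cv2.line(c,(0,(v-v0)*s),(5,(v-v0)*s),(255,255,255),1); 
        if v%20==0: cv2.putText(c,str(v),(6,(v-v0)*s+4),0,.35,(255,255,255),1)
    return c
E
python3 - <<'E'
from h import *
s=load("scene0.npz");d=load("side0.npz")
print(atz(s,[[256,180],[316,262],[434,275],[510,375],[560,330],[405,285]],0.0).round(3))
f=s["frame"]
a=crop(f,396,225,170,160,4);b=crop(f,215,110,145,180,3)
cv2.imwrite("pics/c1.png",cv2.resize(a,(680,600)) if 0 else a[:600])
g=d["frame"]
x=crop(f,215,115,145,175,3); y=crop(g,235,195,120,200,3)
H=max(x.shape[0],y.shape[0]); z=np.zeros((H,x.shape[1]+y.shape[1],3),np.uint8); z[:x.shape[0],:x.shape[1]]=x; z[:y.shape[0],x.shape[1]:]=y
cv2.imwrite("pics/c2.png",z); print(a.shape,z.shape)
E
```

```text
[[ 0.535 -0.274  0.   ]
 [ 0.629 -0.017  0.   ]
 [ 0.508  0.181  0.   ]
 [ 0.607  0.397  0.   ]
 [ 0.467  0.429  0.   ]
 [ 0.564  0.151  0.   ]]
(640, 680, 3) (600, 795, 3)
```

View pics/c1.png

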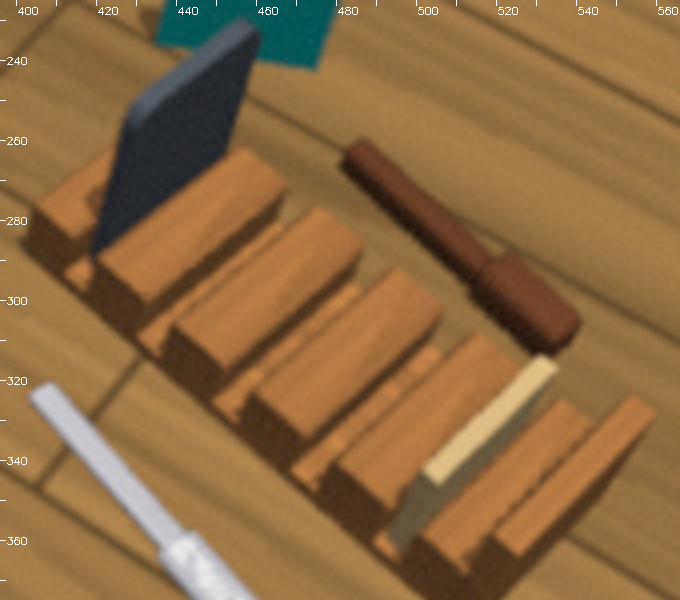

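View pics/c2.png

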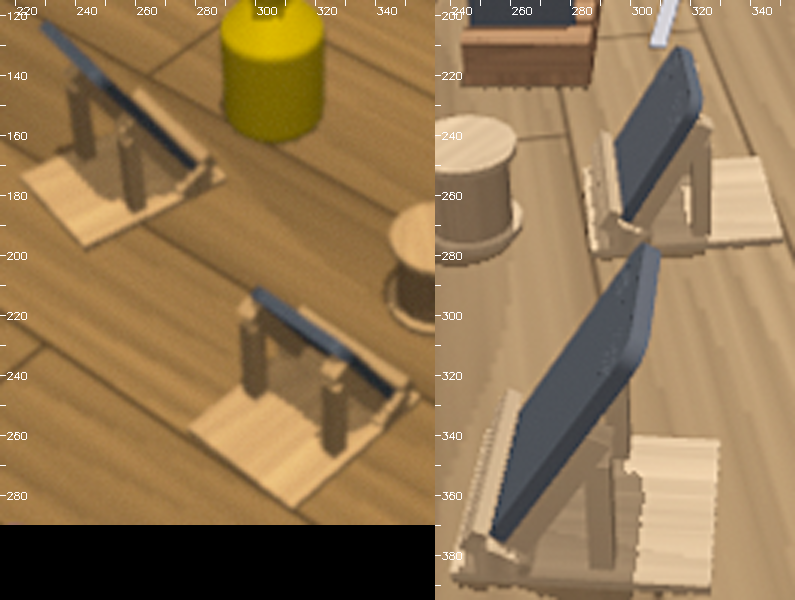

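```bash
cat > fit.py <<'E'
from h import *
from scipy.optimize import least_squares
s=load("scene0.npz");d=load("side0.npz")
def place(p,P):
    P=np.array(P,float)/1000; c,n=np.cos(p[2]),np.sin(p[2])
    return np.c_[p[0]+c*P[:,0]-n*P[:,1],p[1]+n*P[:,0]+c*P[:,1],P[:,2]]
L=[(50,-82,40,420.3,289.5),(50,-56,40,433,301.3),(-50,-82,40,457.3,262),(-50,-56,40,468,272),
(50,-36,40,439,307),(50,-10,40,452,318.5),(-50,-36,40,476,276.5),(-50,-10,40,486.5,286.3),
(50,10,40,459,323.8),(50,36,40,471.8,335),(-50,10,40,495.3,292),(-50,36,40,506.5,302),
(50,56,40,480.5,341.8),(50,82,40,493.5,352.5),(-50,56,40,514.3,308),(-50,82,40,526.5,317.5),
(50,102,40,501.5,359.3),(-50,102,40,536,325),(50,139,75,525.5,364.5),(-50,125,75,554,324.3),(-50,139,75,559.8,328.3)]
L=np.array(L)
f=lambda p:(proj(s,place(p,L[:,:3]))-L[:,3:]).ravel()
r=least_squares(f,[.53,.28,0],loss="soft_l1")
print("rack",r.x[:2]*1000,np.degrees(r.x[2]),np.abs(f(r.x)).reshape(-1,2).max(0),np.sqrt(np.mean(f(r.x)**2)))
np.save("rack.npy",r.x)
b=-4.5*np.array([np.cos(np.pi/6),0,.5])+[40,42,22]
for name,S,D,p0 in [("a",[(-62.5,48,222.3,174),(-62.5,-48,244,197.3),(62.5,-48,289.7,174.3)],[(-62.5,48,327.3,391.7),(-62.5,-48,330,341),(62.5,48,240,390),(254,375)],[.54,-.27,3.1]),
 ("b",[(-62.5,48,278,258.3),(-62.5,-48,312.3,285),(62.5,-48,355,247.3)],[(-62.5,48,351.7,275),(-62.5,-48,342.3,247.3),(62.5,48,288.3,279),(299.3,269)],[.6,-.0,3.1])]:
    def f(p):
        o=[]
        P=[(x,y,p[3]*1000) for x,y,_,_ in S]; o.append(proj(s,place(p,P))-np.array(S)[:,2:])
        P=[(x,y,p[3]*1000) for x,y,_,_ in D[:3]]+[b]; o.append(proj(d,place(p,P))-np.array([q[-2:] for q in D]))
        return np.vstack(o).ravel()
    r=least_squares(f,p0+[.008],loss="soft_l1"); print(name,r.x[:2]*1000,np.degrees(r.x[2]),r.x[3]*1000); print(f(r.x).reshape(-1,2).round(1).tolist())
    np.save(f"rest_{name}.npy",r.x)
    h={"a":140,"b":96}[name]; u=np.array([-.5,0,np.sqrt(.75)])
    print(" foot,top world mm",(place(r.x,[[40,0,22],np.array([40,0,22])+h*u])*1000).round(1).tolist())
    # overlay
    n=np.array([np.cos(np.pi/6),0,.5])
    for k,im in (("scene",s),("side",d)):
        for sg in (1,-1):
            P=[np.array([40,y,22])+t*u+sg*4.5*n for y,t in((-42,0),(42,0),(42,h),(-42,h))]
            cv2.polylines(im["frame"],[(proj(im,place(r.x,P))*16).astype(int)],True,(0,255,0) if sg>0 else (0,0,255),1,cv2.LINE_AA,4)
rk=np.load("rack.npy"); P=[[x,-92+sg*4.5,10+z] for sg in(1,) for x,z in((-42,0),(42,0),(42,118),(-42,118))]
for im in(s,d): cv2.polylines(im["frame"],[(proj(im,place(rk,P))*16).astype(int)],True,(0,255,0),1,cv2.LINE_AA,4)
f=s["frame"];g=d["frame"]
x=crop(f,215,115,145,175,3); y=crop(g,235,195,120,200,3); z=np.zeros((600,795,3),np.uint8); z[:525,:435]=x; z[:,435:]=y
cv2.imwrite("pics/c3.png",z)
E
python3 fit.py
```

```text
rack [548.15850551 281.44961421] -10.100884447626859 [1.56088014 2.0911652 ] 0.8384107886945352
a [ 523.54286293 -284.75497123] 167.0230662667878 3.0720226574023024
[[-0.8, 0.4], [-0.3, 0.6], [0.5, -0.1], [-0.5, -0.4], [-1.1, 1.6], [-0.4, -2.6], [3.7, 2.1]]
 foot,top world mm [[484.6, -275.8, 22.0], [552.8, -291.5, 143.2]]
b [613.34873403 -28.97267794] 177.16097300159439 4.205988425289834
[[-0.8, 0.1], [0.4, 0.1], [0.0, 0.2], [-0.6, -0.8], [0.3, 0.4], [-1.3, 0.0], [0.9, 0.6]]
 foot,top world mm [[573.4, -27.0, 22.0], [621.3, -29.4, 105.1]]
```

View pics/c3.png

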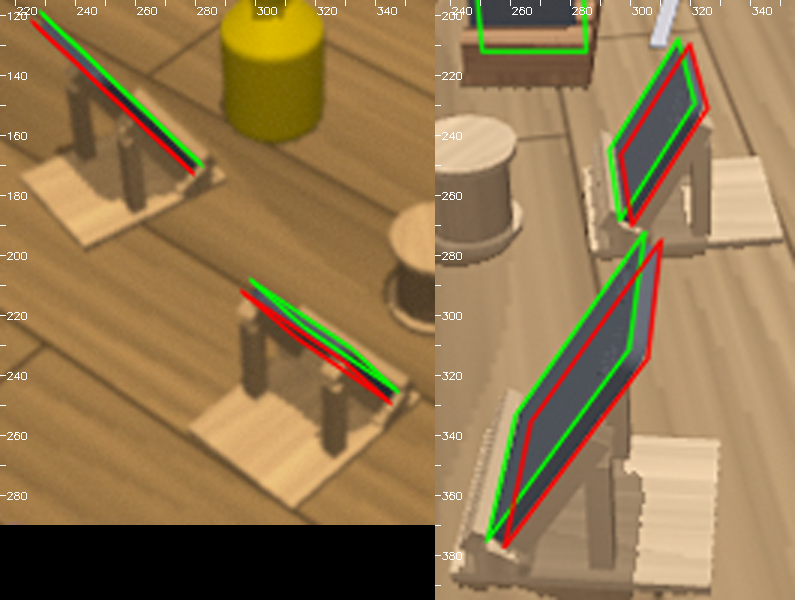

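The overlay on the crop agrees with both leaning slates to within about 2 px (green is the front face, red the back). The rack fit has an RMS of 0.8 px. I'll write a planner that gives shifts in tool axes, then move over the mid slate.

```bash
cat > plan.py <<'E'
import sys
from h import *
from rig import manip
def ang(st):
    q=st["ee_rot"]; M=R.from_quat([q[1],q[2],q[3],q[0]]).as_matrix(); return M
def plan(tx,ty,tz,a,n=None,st=None):
    """rows from the present pose to TCP (mm) with tool x at world angle a deg (mod 180)"""
    st=st or manip.get_state(); M=ang(st); a0=np.degrees(np.arctan2(M[1,0],M[0,0]))
    turn=-((a-a0+90)%180-90); D=np.array([tx,ty,tz])-st["position"]*1000
    n=n or int(max(np.ceil(np.linalg.norm(D)/38),np.ceil(abs(turn)/7)))
    rows=[]
    for i in range(n):
        sh=(M.T@(D/n)).round(1); t=round(turn/n,2); rows.append([sh.tolist(),t]); M=M@R.from_euler("z",t,degrees=True).as_matrix()
    print("from",(st["position"]*1000).round(1),"ang",round(a0,2),"tilt",np.degrees(np.arccos(-M[2,2])).round(2),"D",D.round(1),"turn",round(turn,2)); print(rows)
if __name__=="__main__": plan(*map(float,sys.argv[1:5]),*(map(int,sys.argv[5:6])))
E
python3 plan.py 532 191 220 79.9 14; python3 -c "
from rig import manip
d=manip.get_image('wrist');print(d['mount'].round(3),d['K'])"
```

```text
from [171.8 548.2 230.5] ang 72.59 tilt 0.09 D [ 360.2 -357.2  -10.5] turn -7.31
[[[-16.7, 32.2, 0.8], np.float64(-0.52)], [[-16.9, 32.0, 0.8], np.float64(-0.52)], [[-17.2, 31.9, 0.8], np.float64(-0.52)], [[-17.5, 31.7, 0.8], np.float64(-0.52)], [[-17.8, 31.6, 0.8], np.float64(-0.52)], [[-18.1, 31.4, 0.8], np.float64(-0.52)], [[-18.4, 31.2, 0.8], np.float64(-0.52)], [[-18.7, 31.1, 0.8], np.float64(-0.52)], [[-18.9, 30.9, 0.8], np.float64(-0.52)], [[-19.2, 30.7, 0.8], np.float64(-0.52)], [[-19.5, 30.5, 0.8], np.float64(-0.52)], [[-19.8, 30.4, 0.8], np.float64(-0.52)], [[-20.1, 30.2, 0.8], np.float64(-0.52)], [[-20.3, 30.0, 0.8], np.float64(-0.52)]]
[[ 1.    -0.     0.001 -0.   ]
 [ 0.     0.957  0.288 -0.072]
 [-0.001 -0.288  0.957 -0.143]
 [ 0.     0.     0.     1.   ]] [[366.31638184   0.         324.06330583]
 [  0.         366.31638184 243.64790411]
 [  0.           0.           1.        ]]
```

Emit:
{"method": "carry_out", "body": {
  "series": [
    [[-17,32,0.8],-0.5],
    [[-17,32,0.8],-0.5],
    [[-17,32,0.8],-0.5],
    [[-17.5,32,0.8],-0.5],
    [[-18,31.5,0.8],-0.5],
    [[-18,31.5,0.8],-0.5],
    [[-18.5,31,0.8],-0.5],
    [[-18.5,31,0.8],-0.5]
  ],
  "fingers": 45
}}

```text
clock: 0.82
position: [0.3794, 0.342, 0.2203]
ee_rot: [-0.002, 0.779, 0.627, -0.002]
contact_force: [0.9, 0.5, -0.4]
width: 0.0451
```

Emit:
{"method": "carry_out", "body": {
  "series": [
    [[-19,31,0.8],-0.5],
    [[-19,31,0.8],-0.5],
    [[-19.5,30.5,0.8],-0.5],
    [[-20,30.5,0.8],-0.5],
    [[-20,30,0.8],-0.7],
    [[-20,30,0.8],-0.7],
    [[0,0,0],0]
  ]
}}

```text
clock: 1.4
position: [0.5467, 0.1771, 0.2123]
ee_rot: [-0.0, 0.761, 0.649, -0.003]
contact_force: [0.5, 0.1, 0.4]
width: 0.0448
```

```bash
cat > snap.py <<'E'
import sys
from h import *
from rig import manip
def snap(n,tag):
    st=manip.get_state(); d=manip.get_image(n); np.savez(tag+".npz",**{k:np.array(v) for k,v in d.items()},position=st["position"],ee_rot=st["ee_rot"]); cv2.imwrite(f"pics/{tag}.png",d["frame"]); return d,st
if __name__=="__main__": snap(sys.argv[1],sys.argv[2])
E
python3 plan.py 532 191 220 79.9 3
python3 - <<'E'
from snap import *
d,st=snap("wrist","w1")
from fit import place
rk=np.load("rack.npy"); f=d["frame"].copy()
def poly(P,c): cv2.polylines(f,[(proj(d,place(rk,P),st)*16).astype(int)],True,c,1,cv2.LINE_AA,4)
for i in range(4):
    y=-92+46*i; poly([(50,y+10,40),(50,y+36,40),(-50,y+36,40),(-50,y+10,40)],(255,255,0))
poly([(42,-96.5,128),(42,-87.5,128),(-42,-87.5,128),(-42,-96.5,128)],(0,255,0))
cv2.imwrite("pics/w1o.png",f)
E
```

```text
from [546.7 177.1 212.3] ang 80.88 tilt 0.31 D [-14.7  13.9   7.7] turn 0.98
[[[3.8, -5.6, -2.6], np.float64(0.33)], [[3.8, -5.6, -2.6], np.float64(0.33)], [[3.7, -5.6, -2.6], np.float64(0.33)]]
rack [548.15850551 281.44961421] -10.100884447626859 [1.56088014 2.0911652 ] 0.8384107886945352
a [ 523.54286293 -284.75497123] 167.0230662667878 3.0720226574023024
[[-0.8, 0.4], [-0.3, 0.6], [0.5, -0.1], [-0.5, -0.4], [-1.1, 1.6], [-0.4, -2.6], [3.7, 2.1]]
 foot,top world mm [[484.6, -275.8, 22.0], [552.8, -291.5, 143.2]]
b [613.34873403 -28.97267794] 177.16097300159439 4.205988425289834
[[-0.8, 0.1], [0.4, 0.1], [0.0, 0.2], [-0.6, -0.8], [0.3, 0.4], [-1.3, 0.0], [0.9, 0.6]]
 foot,top world mm [[573.4, -27.0, 22.0], [621.3, -29.4, 105.1]]
```

View pics/w1o.png

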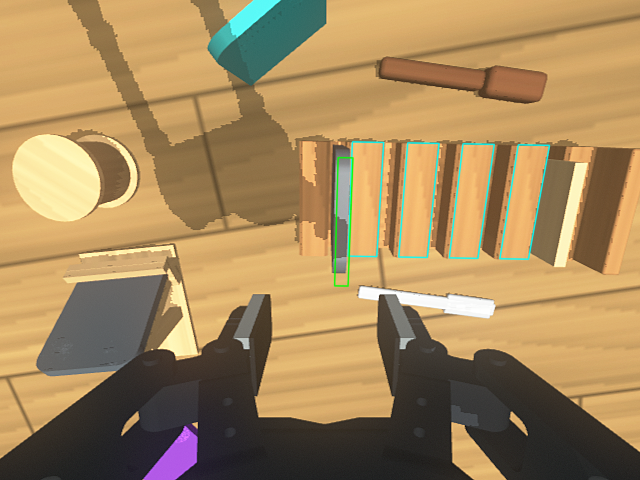

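The rack fit holds up well in the wrist view: the cyan block tops coincide. The mid slate, at (340,147-272), sits about 12 px nearer the robot than centred (green box). I'll work out its x-offset.

```bash
sed -i 's/^rack=.*//' fit.py
cat > pl.py <<'E'
import numpy as np
def place(p,P):
    P=np.array(P,float).reshape(-1,3)/1000; c,n=np.cos(p[2]),np.sin(p[2])
    return np.c_[p[0]+c*P[:,0]-n*P[:,1],p[1]+n*P[:,0]+c*P[:,1],P[:,2]]
E
python3 - <<'E'
from h import *; from pl import *
d=load("w1.npz"); rk=np.load("rack.npy"); g=d["frame"]
f=g.astype(int); m=((np.abs(f[...,0]-f[...,2])<30)&(f.sum(2)<520)).astype(np.uint8); m[:,:322]=0;m[:,365:]=0;m[290:]=0;m[:135]=0
for v in list(range(140,160,2))+list(range(260,278,2)): print(v,np.flatnonzero(m[v])[[0,-1]] if m[v].any() else None, f[v,342])
for r in (10,14,20):
  ph=np.radians(np.arange(0,91,3))
  for off in (0,-4,-8,-12):
    P=[(off+42-r+r*np.cos(a),-92,128-r+r*np.sin(a)) for a in ph]; Q=[(off-42+r-r*np.cos(a),-92,128-r+r*np.sin(a)) for a in ph]
    print(r,off,"top v end",proj(d,place(rk,P),d)[:,1].max().round(1),"near v",proj(d,place(rk,Q),d)[:,1].min().round(1),"bottom near",proj(d,place(rk,[(off-42,-92,10)]),d).round(0))
cv2.imwrite("pics/w1c.png",crop(g,300,130,100,150,4))
E
```

```text
140 None [ 75 116 146]
142 None [ 81 132 187]
144 None [ 83 132 186]
146 [333 343] [64 70 82]
148 [333 347] [66 76 90]
150 [333 349] [ 89  95 103]
152 [333 349] [102 105 111]
154 [333 349] [110 112 116]
156 [333 349] [121 121 125]
158 [333 349] [125 125 127]
260 [332 345] [160 160 156]
262 [332 345] [148 147 146]
264 [332 345] [139 139 139]
266 [332 345] [134 135 136]
268 [333 345] [128 129 131]
270 [333 345] [120 121 125]
272 [332 344] [106 103 104]
274 None [115 183 229]
276 None [115 180 224]
10 0 top v end 280.9 near v 156.4 bottom near [[338. 150.]]
10 -4 top v end 275.5 near v 149.8 bottom near [[338. 145.]]
10 -8 top v end 270.0 near v 143.3 bottom near [[339. 141.]]
10 -12 top v end 264.5 near v 136.6 bottom near [[339. 136.]]
14 0 top v end 279.2 near v 156.0 bottom near [[338. 150.]]
14 -4 top v end 273.8 near v 149.6 bottom near [[338. 145.]]
14 -8 top v end 268.3 near v 143.1 bottom near [[339. 141.]]
14 -12 top v end 262.9 near v 136.6 bottom near [[339. 136.]]
20 0 top v end 276.6 near v 155.5 bottom near [[338. 150.]]
20 -4 top v end 271.2 near v 149.2 bottom near [[338. 145.]]
20 -8 top v end 265.9 near v 142.9 bottom near [[339. 141.]]
20 -12 top v end 260.5 near v 136.5 bottom near [[339. 136.]]
```

View pics/w1c.png

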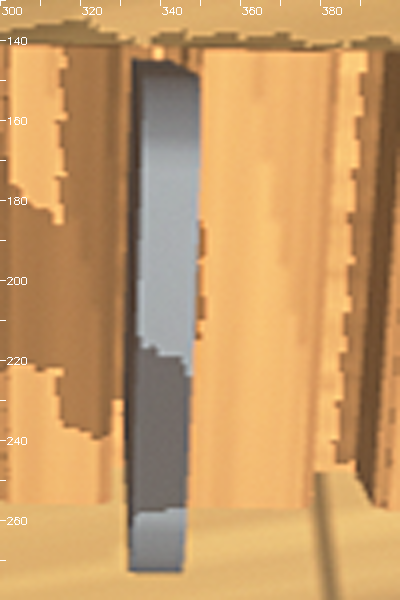

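Emit:
{"method": "carry_out", "body": {
  "series": [
    [[3,-7.5,0],0.4],
    [[3,-7.5,0],0.4],
    [[3,-7.5,10],0.2],
    [[0,0,10],0],
    [[0,0,0],0]
  ],
  "fingers": 40
}}

```text
clock: 1.87
position: [0.5164, 0.196, 0.1912]
ee_rot: [-0.004, 0.767, 0.642, -0.004]
contact_force: [-0.4, -0.3, 0.6]
width: 0.04
```

```bash
python3 plan.py 525.4 190.5 91 79.9 5
```

```text
from [516.4 196.  191.2] ang 79.87 tilt 0.72 D [   9.    -5.5 -100.2] turn -0.03
[[[-0.7, 2.2, 20.0], np.float64(-0.01)], [[-0.7, 2.2, 20.0], np.float64(-0.01)], [[-0.7, 2.2, 20.0], np.float64(-0.01)], [[-0.7, 2.2, 20.0], np.float64(-0.01)], [[-0.7, 2.2, 20.0], np.float64(-0.01)]]
```

Emit:
{"method": "carry_out", "body": {
  "series": [
    [[-0.7,4,10],0],
    [[-0.7,3,10],0],
    [[0,1,4],0],
    [[0,0,0],0],
    [[0,0,0],0]
  ]
}}

```text
clock: 2.28
position: [0.5224, 0.1954, 0.1647]
ee_rot: [-0.005, 0.765, 0.644, -0.005]
contact_force: [0.5, -0.2, 0.2]
width: 0.0401
```

```bash
python3 -c "
from rig import manip
print(manip.get_state()['qd'].round(3))"; python3 plan.py 525.4 190.5 91 79.9 5
```

```text
[-0.003  0.012  0.005 -0.002 -0.006 -0.001]
from [522.4 195.4 164.7] ang 80.14 tilt 0.74 D [  3.   -4.9 -73.7] turn 0.24
[[[-0.9, 0.9, 14.7], np.float64(0.05)], [[-0.9, 0.9, 14.7], np.float64(0.05)], [[-0.8, 0.9, 14.7], np.float64(0.05)], [[-0.8, 0.9, 14.7], np.float64(0.05)], [[-0.8, 0.9, 14.7], np.float64(0.05)]]
```

Emit:
{"method": "carry_out", "body": {
  "series": [
    [[-1.5,1.5,25],0],
    [[-1.5,1,25],0],
    [[-1,0.5,14],0],
    [[-0.5,0,6],0],
    [[0,0,0],0]
  ]
}}

```text
clock: 2.7
position: [0.5278, 0.1905, 0.0945]
ee_rot: [-0.003, 0.766, 0.643, -0.001]
contact_force: [-0.6, -0.1, 1.1]
width: 0.0404
```

```bash
sed -i 's/print("from"/print("zaxis deg",np.degrees(M[:2,2]).round(2),"width",st["width"],"F",st["contact_force"].round(1),"t",round(st["clock"],2));print("from"/; s/t=round(turn\/n,2)/t=float(round(turn\/n,2))/' plan.py; python3 plan.py 525.4 190.5 91 79.9 1
```

```text
zaxis deg [-0.33  0.16] width 0.04039613300091697 F [-0.6 -0.1  1.1] t 2.7
from [527.8 190.5  94.5] ang 80.06 tilt 0.37 D [-2.4  0.  -3.5] turn 0.16
[[[-0.4, -2.4, 3.5], 0.16]]
```

Emit:
{"method": "carry_out", "body": {
  "series": [
    [[0,-2.4,3],0],
    [[0,0,0],0],
    [[0,0,0],0],
    [[0,0,0],0],
    [[0,0,0],0],
    [[0,0,0],0]
  ],
  "fingers": 0,
  "squeeze": 40
}}

```text
clock: 3.2
position: [0.5274, 0.1914, 0.0944]
ee_rot: [-0.002, 0.766, 0.643, 0.001]
contact_force: [-0.7, -1.1, -2.3]
width: 0.0087
```

```bash
python3 plan.py 525.4 190.5 91 79.9 1
```

```text
zaxis deg [-0.04  0.22] width 0.008723084074726323 F [-0.7 -1.1 -2.3] t 3.2
from [527.4 191.4  94.4] ang 80.04 tilt 0.23 D [-2.  -0.9 -3.4] turn 0.14
[[[-1.2, -1.8, 3.4], 0.14]]
```

Emit:
{"method": "carry_out", "body": {
  "series": [
    [[0,0,-8],0],
    [[0,0,-16],0],
    [[0,0,-16],0],
    [[0,0,-12],0],
    [[0,0,-4],0],
    [[0,0,0],0]
  ]
}}

```text
clock: 3.7
position: [0.5268, 0.1913, 0.1548]
ee_rot: [-0.002, 0.766, 0.643, 0.001]
contact_force: [0.6, 0.3, -2.7]
width: 0.0081
```

```bash
cat > slot.py <<'E'
import sys; from plan import *; from pl import place
"""slot.py rack_x rack_y z n : plan to a rack-frame TCP"""
a=list(map(float,sys.argv[1:4])); rk=np.load("rack.npy"); p=place(rk,[[a[0],a[1],0]])[0]*1000
plan(p[0],p[1],a[2],79.9,int(sys.argv[4]))
E
python3 slot.py 1.8 0 150 5
```

```text
zaxis deg [-0.09  0.22] width 0.008107689642685365 F [ 0.6  0.3 -2.7] t 3.7
from [526.8 191.3 154.8] ang 80.06 tilt 0.24 D [23.1 89.9 -4.8] turn 0.16
[[[18.5, 1.5, 1.0], 0.03], [[18.5, 1.4, 1.0], 0.03], [[18.5, 1.4, 1.0], 0.03], [[18.5, 1.4, 1.0], 0.03], [[18.5, 1.4, 1.0], 0.03]]
```

Emit:
{"method": "carry_out", "body": {
  "series": [
    [[12,1.5,0],0],
    [[24,2,0],0],
    [[24,2,0],0],
    [[16,1.5,0],0],
    [[10,0.5,0],0],
    [[5,0,0],0],
    [[0,0,0],0],
    [[0,0,0],0]
  ]
}}

```text
clock: 4.37
position: [0.5493, 0.2856, 0.151]
ee_rot: [-0.003, 0.766, 0.643, -0.002]
contact_force: [-0.2, -0.5, -1.4]
width: 0.0088
```

```bash
python3 slot.py 1.8 0 150 2
python3 - <<'E'
from snap import *; from pl import *
d,st=snap("wrist","w2"); rk=np.load("rack.npy"); f=d["frame"].copy()
for i in range(4):
    y=-92+46*i; cv2.polylines(f,[(proj(d,place(rk,[(50,y+10,40),(50,y+36,40),(-50,y+36,40),(-50,y+10,40)]),st)*16).astype(int)],True,(255,255,0),1,cv2.LINE_AA,4)
snap("scene","s2")
s=load("s2.npz"); M=R.from_quat(np.roll(st["ee_rot"],-1)).as_matrix(); h=118; zb=84.4
P=lambda xs,y0:[st["position"]+M@(np.array(q)/1000) for q in ((xs,-42+y0,zb),(xs,42+y0,zb),(xs,42+y0,zb-h),(xs,-42+y0,zb-h))]
g=s["frame"].copy()
for xs,c in((4.5,(0,255,0)),(-4.5,(0,0,255))):
    cv2.polylines(f,[(proj(d,P(xs,-1.8),st)*16).astype(int)],True,c,1,cv2.LINE_AA,4)
    cv2.polylines(g,[(proj(s,P(xs,-1.8))*16).astype(int)],True,c,1,cv2.LINE_AA,4)
o=np.hstack([f[60:420,180:560],crop(g,400,180,140,120,3)]) if 0 else None
A=f[90:470,200:600]; B=crop(g,410,190,130,126,3)[:380]; z=np.zeros((380,400+B.shape[1],3),np.uint8); z[:,:400]=A; z[:B.shape[0],400:]=B
cv2.imwrite("pics/v8.png",z)
E
```

```text
zaxis deg [-0.43  0.09] width 0.008829213176040249 F [-0.2 -0.5 -1.4] t 4.37
from [549.3 285.6 151. ] ang 80.02 tilt 0.44 D [ 0.7 -4.4 -1. ] turn 0.12
[[[-2.1, 0.7, 0.5], 0.06], [[-2.1, 0.7, 0.5], 0.06]]
```

View pics/v8.png

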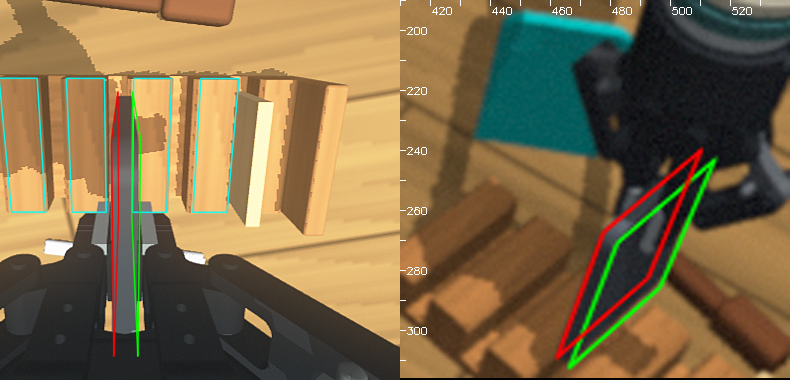

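The wrist overlay matches the held slate (upright, parallel to the slot), and the scene crop agrees to about 2 px. I'll correct -4 mm along y and lower it.

Emit:
{"method": "carry_out", "body": {
  "series": [
    [[-2.5,0,2],0],
    [[-1.5,0,4],0],
    [[0,0,4],0],
    [[0,0,0],0]
  ]
}}

```text
clock: 4.8
position: [0.5479, 0.2778, 0.1408]
ee_rot: [-0.003, 0.767, 0.642, -0.003]
contact_force: [-0.4, 0.1, -2.3]
width: 0.0086
```

```bash
python3 slot.py 1.4 0 120 2
```

```text
zaxis deg [-0.44  0.03] width 0.008631075222198588 F [-0.4  0.1 -2.3] t 4.8
from [547.9 277.8 140.8] ang 79.81 tilt 0.44 D [  1.7   3.4 -20.8] turn -0.09
[[[1.8, 0.6, 10.4], -0.04], [[1.8, 0.6, 10.4], -0.04]]
```

Emit:
{"method": "carry_out", "body": {
  "series": [
    [[1.7,1,4],0],
    [[1.7,0.5,4],0],
    [[0,0,0],0],
    [[0,0,0],0]
  ]
}}

```text
clock: 5.13
position: [0.55, 0.2801, 0.1316]
ee_rot: [-0.003, 0.768, 0.641, -0.003]
contact_force: [-0.1, 0.0, -2.0]
width: 0.0084
```

```bash
python3 slot.py 1.4 0 120 2
```

```text
zaxis deg [-0.46  0.02] width 0.008360745810415912 F [-0.1  0.  -2. ] t 5.13
from [550.  280.1 131.6] ang 79.72 tilt 0.47 D [ -0.5   1.1 -11.6] turn -0.18
[[[0.5, -0.3, 5.8], -0.09], [[0.5, -0.3, 5.8], -0.09]]
```

Good. Now I lower it: the bottom is at z≈47 and the floor at 10, so there are 37 mm to go.

Emit:
{"method": "carry_out", "body": {
  "series": [
    [[0.7,-0.3,6],0],
    [[0.4,0,8],0],
    [[0,0,8],0],
    [[0,0,5],0],
    [[0,0,0],0]
  ]
}}

```text
clock: 5.55
position: [0.5497, 0.2818, 0.1017]
ee_rot: [-0.003, 0.767, 0.641, -0.003]
contact_force: [0.1, 0.6, -0.9]
width: 0.0086
```

```bash
python3 slot.py 1.4 0 94.4 2
```

```text
zaxis deg [-0.46  0.02] width 0.008623409597379035 F [ 0.1  0.6 -0.9] t 5.55
from [549.7 281.8 101.7] ang 79.76 tilt 0.46 D [-0.1 -0.6 -7.3] turn -0.14
[[[-0.3, 0.0, 3.7], -0.07], [[-0.3, 0.0, 3.7], -0.07]]
```

Emit:
{"method": "carry_out", "body": {
  "series": [
    [[-0.3,0,3],0],
    [[0,0,2],0],
    [[0,0,1],0],
    [[0,0,0],0]
  ]
}}

```text
clock: 5.88
position: [0.5492, 0.2814, 0.0942]
ee_rot: [-0.003, 0.767, 0.641, -0.004]
contact_force: [0.1, 0.4, -3.1]
width: 0.0086
```

Emit:
{"method": "carry_out", "body": {
  "series": [
    [[0,0,1],0],
    [[0,0,1],0],
    [[0,0,0],0]
  ]
}}

```text
clock: 6.13
position: [0.5496, 0.2816, 0.0933]
ee_rot: [-0.003, 0.767, 0.641, -0.003]
contact_force: [0.1, -0.1, -1.6]
width: 0.0079
```

Emit:
{"method": "carry_out", "body": {
  "series": [
    [[0,0,1],0],
    [[0,0,0.7],0]
  ]
}}

```text
clock: 6.3
position: [0.5499, 0.2818, 0.0929]
ee_rot: [-0.003, 0.767, 0.641, -0.002]
contact_force: [-2.2, -0.0, 3.9]
width: 0.0085
```

Emit:
{"method": "carry_out", "body": {
  "series": [
    [[0,0,0.8],0],
    [[0,0,0.5],0]
  ]
}}

```text
clock: 6.47
position: [0.5498, 0.2818, 0.0929]
ee_rot: [-0.002, 0.767, 0.641, -0.002]
contact_force: [-1.7, -0.3, 2.0]
width: 0.0082
```

Contact at z = 92.9 with no x change, so it is on the floor. Release and rise.

Emit:
{"method": "carry_out", "body": {
  "series": [
    [[0,0,0],0],
    [[0,0,0],0],
    [[0,0,0],0]
  ],
  "fingers": 30
}}

```text
clock: 6.72
position: [0.5508, 0.2821, 0.0927]
ee_rot: [-0.002, 0.767, 0.641, -0.001]
contact_force: [0.5, -0.3, 0.1]
width: 0.0298
```

Emit:
{"method": "carry_out", "body": {
  "series": [
    [[0,0,-10],0],
    [[0,0,-25],0],
    [[0,0,-35],0],
    [[0,0,-35],0],
    [[0,0,-25],0],
    [[0,0,-10],0],
    [[0,0,0],0]
  ]
}}

```text
clock: 7.3
position: [0.5515, 0.2817, 0.2397]
ee_rot: [-0.002, 0.767, 0.641, -0.002]
contact_force: [-0.3, 0.0, 0.1]
width: 0.0299
```

Run:
```python
from plan import *
# rest a: jaw axis along rest x
r=np.load("rest_a.npy"); print(r, "xaxis deg",np.degrees(r[2]))
plan(500,-180,235,np.degrees(r[2]),16)
```

```text
[ 0.52354286 -0.28475497  2.91510243  0.00307202] xaxis deg 167.0230662667878
zaxis deg [-0.35  0.07] width 0.029916841460924312 F [-0.3  0.   0.1] t 7.3
from [551.5 281.7 239.7] ang 79.75 tilt 0.36 D [ -51.5 -461.7   -4.7] turn -87.27
[[[-29.0, 2.0, 0.3], -5.45], [[-29.0, -0.8, 0.3], -5.45], [[-28.8, -3.5, 0.3], -5.45], [[-28.4, -6.3, 0.3], -5.45], [[-27.6, -8.9, 0.3], -5.45], [[-26.7, -11.5, 0.3], -5.45], [[-25.4, -14.0, 0.3], -5.45], [[-24.0, -16.3, 0.3], -5.45], [[-22.3, -18.5, 0.3], -5.45], [[-20.5, -20.6, 0.3], -5.45], [[-18.4, -22.4, 0.3], -5.45], [[-16.2, -24.1, 0.3], -5.45], [[-13.9, -25.5, 0.3], -5.45], [[-11.4, -26.7, 0.3], -5.45], [[-8.8, -27.7, 0.3], -5.45], [[-6.1, -28.4, 0.3], -5.45]]
```

```bash
sed -i 's/def plan(tx,ty,tz,a,n=None,st=None):/def plan(tx,ty,tz,a,n=None,st=None,full=False):/; s/^    turn=.*; D=/    turn=-(a-a0) if full else -((a-a0+90)%180-90); D=/' plan.py; python3 -c "
from plan import *
plan(548,-290.4,235,-12.98,18,full=True)"
```

```text
zaxis deg [-0.35  0.07] width 0.029916841460924312 F [-0.3  0.   0.1] t 7.3
from [551.5 281.7 239.7] ang 79.75 tilt 0.36 D [  -3.5 -572.1   -4.7] turn 92.73
[[[-31.3, 5.5, 0.2], 5.15], [[-30.7, 8.3, 0.2], 5.15], [[-29.8, 11.0, 0.2], 5.15], [[-28.7, 13.6, 0.2], 5.15], [[-27.4, 16.1, 0.2], 5.15], [[-25.8, 18.5, 0.2], 5.15], [[-24.1, 20.8, 0.2], 5.15], [[-22.1, 22.8, 0.2], 5.15], [[-20.0, 24.7, 0.2], 5.15], [[-17.7, 26.4, 0.2], 5.15], [[-15.2, 27.9, 0.2], 5.15], [[-12.6, 29.2, 0.2], 5.15], [[-10.0, 30.2, 0.2], 5.15], [[-7.2, 31.0, 0.2], 5.15], [[-4.4, 31.5, 0.2], 5.15], [[-1.6, 31.7, 0.2], 5.15], [[1.3, 31.8, 0.2], 5.15], [[4.1, 31.5, 0.2], 5.15]]
```

Emit:
{"method": "carry_out", "body": {
  "series": [
    [[-31,5.5,0],5],
    [[-30.5,8,0],5],
    [[-30,11,0],5],
    [[-29,13.5,0],5],
    [[-27.5,16,0],5],
    [[-26,18.5,0],5],
    [[-24,21,0],5],
    [[-22,23,0],5],
    [[-20,25,0],5]
  ],
  "fingers": 60,
  "squeeze": 20
}}

```text
clock: 8.05
position: [0.5477, -0.0082, 0.2352]
ee_rot: [-0.004, 0.958, 0.287, -0.002]
contact_force: [0.5, -0.2, 0.2]
width: 0.0599
```

```bash
python3 -c "
from plan import *
plan(548,-290.4,235,-12.98,8,full=True)"
```

```text
zaxis deg [-0.38  0.4 ] width 0.0598664962797299 F [ 0.5 -0.2  0.2] t 8.05
from [547.7  -8.2 235.2] ang 33.34 tilt 0.55 D [ 3.000e-01 -2.822e+02 -2.000e-01] turn 46.32
[[[-19.4, 29.5, -0.2], 5.79], [[-16.3, 31.3, -0.2], 5.79], [[-13.0, 32.8, -0.2], 5.79], [[-9.7, 33.9, -0.2], 5.79], [[-6.2, 34.7, -0.2], 5.79], [[-2.7, 35.2, -0.2], 5.79], [[0.9, 35.3, -0.2], 5.79], [[4.5, 35.0, -0.2], 5.79]]
```

Emit:
{"method": "carry_out", "body": {
  "series": [
    [[-19.5,29.5,0],5.8],
    [[-16,31,0],5.8],
    [[-13,33,0],5.8],
    [[-9.5,34,0],5.8],
    [[-6,34.5,0],5.8],
    [[-2.5,32,0],5.8],
    [[1,24,0],5.8],
    [[2,14,0],3.5],
    [[2,6,0],2],
    [[0,0,0],0]
  ]
}}

```text
clock: 8.88
position: [0.5389, -0.2805, 0.2242]
ee_rot: [-0.003, 0.99, -0.138, -0.009]
contact_force: [0.4, 1.2, 0.2]
width: 0.0596
```

Emit:
{"method": "carry_out", "body": {
  "series": [
    [[0,0,0],0],
    [[0,0,0],0]
  ]
}}

```text
clock: 9.05
position: [0.5381, -0.2803, 0.2227]
ee_rot: [-0.004, 0.99, -0.137, -0.01]
contact_force: [-0.8, -0.4, 0.5]
width: 0.0599
```

```bash
cat > ovr.py <<'E'
from snap import *; from pl import *; import sys
def rest_overlay(tag,name,h):
    d,st=snap("wrist",tag); r=np.load(f"rest_{name}.npy"); f=d["frame"].copy()
    u=np.array([-.5,0,np.sqrt(.75)]);n=np.array([np.sqrt(.75),0,.5])
    for sg,c in((1,(0,255,0)),(-1,(0,0,255))):
        P=[np.array([40,y,22])+t*u+sg*4.5*n for y,t in((-42,0),(42,0),(42,h),(-42,h))]
        cv2.polylines(f,[(proj(d,place(r,P),st)*16).astype(int)],True,c,1,cv2.LINE_AA,4)
    P=[(x,y,3) for x,y in((-62.5,-48),(62.5,-48),(62.5,48),(-62.5,48))]
    cv2.polylines(f,[(proj(d,place(r,P),st)*16).astype(int)],True,(255,255,0),1,cv2.LINE_AA,4)
    cv2.imwrite(f"pics/{tag}o.png",f)
if __name__=="__main__": rest_overlay(sys.argv[1],sys.argv[2],float(sys.argv[3]))
E
python3 -c "
from plan import *
plan(548,-290.4,235,-12.98,2,full=True)"; python3 ovr.py wa a 140
```

```text
zaxis deg [-1.1   0.64] width 0.059925769808895156 F [-0.8 -0.4  0.5] t 9.05
from [ 538.1 -280.3  222.7] ang -15.78 tilt 1.28 D [  9.9 -10.1  12.3] turn -2.8
[[[6.0, 3.5, -6.3], -1.4], [[5.9, 3.6, -6.3], -1.4]]
```

View pics/wao.png

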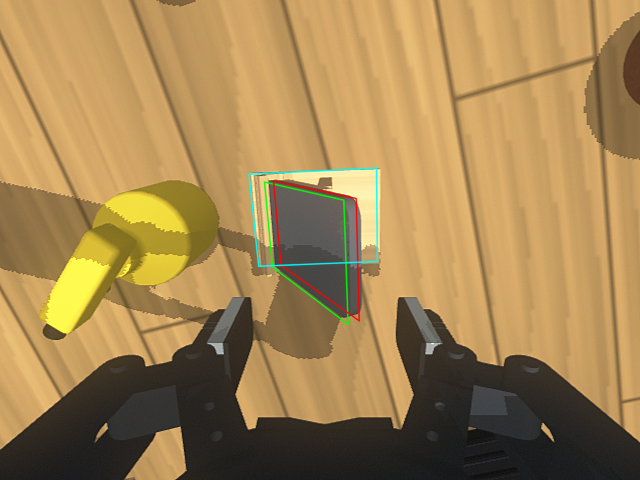

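The wrist view shows the slate at (275-360, 185-318). It agrees with the model to about 5 px, with the actual slate some 2-3 mm farther from the robot. I'll correct for that and descend around its top.

Emit:
{"method": "carry_out", "body": {
  "series": [
    [[5,2,5],-1.4],
    [[5,2,10],-1.4],
    [[3.5,1,15],0],
    [[0,0,20],0],
    [[0,0,15],0],
    [[0,0,5],0],
    [[0,0,0],0]
  ]
}}

```text
clock: 9.68
position: [0.5509, -0.28, 0.1524]
ee_rot: [-0.005, 0.994, -0.105, -0.008]
contact_force: [0.3, 0.1, -0.2]
width: 0.06
```

```bash
python3 -c "
from plan import *
plan(549.8,-289,116,-12.98,2,full=True)"
```

```text
zaxis deg [-0.89  0.63] width 0.06003191950293925 F [ 0.3  0.1 -0.2] t 9.68
from [ 550.9 -280.   152.4] ang -12.07 tilt 1.09 D [ -1.1  -9.  -36.4] turn 0.91
[[[0.7, 4.6, 18.2], 0.46], [[0.7, 4.6, 18.2], 0.46]]
```

Emit:
{"method": "carry_out", "body": {
  "series": [
    [[0.5,5,8],0.5],
    [[0.5,4.5,12],0.4],
    [[0,0,10],0],
    [[0,0,4],0],
    [[0,0,0],0]
  ]
}}

```text
clock: 10.1
position: [0.5507, -0.2896, 0.1178]
ee_rot: [-0.004, 0.994, -0.113, -0.006]
contact_force: [0.6, -0.0, 0.4]
width: 0.06
```

```bash
python3 -c "
from plan import *
plan(549.8,-289,116,-12.98,2,full=True)"
```

```text
zaxis deg [-0.68  0.49] width 0.06000504423955194 F [ 0.6 -0.   0.4] t 10.1
from [ 550.7 -289.6  117.8] ang -12.92 tilt 0.84 D [-0.9  0.6 -1.8] turn 0.06
[[[-0.5, -0.2, 0.9], 0.03], [[-0.5, -0.2, 0.9], 0.03]]
```

Emit:
{"method": "carry_out", "body": {
  "series": [
    [[0,0,0],0],
    [[0,0,0],0]
  ],
  "fingers": 36
}}

```text
clock: 10.27
position: [0.5506, -0.2897, 0.1175]
ee_rot: [-0.004, 0.994, -0.113, -0.007]
contact_force: [-0.2, -0.7, -0.3]
width: 0.0374
```

Emit:
{"method": "carry_out", "body": {
  "series": [
    [[0,0,0],0],
    [[0,0,0],0]
  ],
  "fingers": 28
}}

```text
clock: 10.43
position: [0.5495, -0.2895, 0.1178]
ee_rot: [-0.004, 0.994, -0.113, -0.008]
contact_force: [-1.6, -0.4, 0.1]
width: 0.0274
```

Emit:
{"method": "carry_out", "body": {
  "series": [
    [[0,0,0],0],
    [[0,0,0],0]
  ],
  "fingers": 22
}}

```text
clock: 10.6
position: [0.547, -0.2889, 0.1183]
ee_rot: [-0.004, 0.994, -0.112, -0.01]
contact_force: [-0.7, 0.5, 0.2]
width: 0.0223
```

Emit:
{"method": "carry_out", "body": {
  "series": [
    [[0,0,0],0],
    [[0,0,0],0]
  ],
  "fingers": 17
}}

```text
clock: 10.77
position: [0.5464, -0.2887, 0.119]
ee_rot: [-0.004, 0.994, -0.113, -0.011]
contact_force: [-1.8, 0.3, 0.8]
width: 0.021
```

Emit:
{"method": "carry_out", "body": {
  "series": [
    [[0,0,0],0],
    [[0,0,0],0]
  ],
  "fingers": 10
}}

```text
clock: 10.93
position: [0.5462, -0.2887, 0.1192]
ee_rot: [-0.004, 0.994, -0.113, -0.011]
contact_force: [-2.0, 0.2, 0.6]
width: 0.0206
```

Clamped while still tilted (20.6 mm) with under 3 N at the wrist. I'll slide it up along its own slope.

Emit:
{"method": "carry_out", "body": {
  "series": [
    [[1,0,-2],0],
    [[2,0,-3.5],0],
    [[2,0,-3.5],0],
    [[2,0,-3.5],0]
  ],
  "fingers": 0
}}

```text
clock: 11.27
position: [0.5477, -0.2877, 0.1279]
ee_rot: [-0.007, 0.993, -0.112, -0.019]
contact_force: [-4.3, 0.6, -3.4]
width: 0.0197
```

Emit:
{"method": "carry_out", "body": {
  "series": [
    [[1,0,-3.5],0],
    [[1,0,-3.5],0],
    [[0,0,-3],0]
  ]
}}

```text
clock: 11.52
position: [0.5498, -0.2879, 0.1377]
ee_rot: [-0.008, 0.993, -0.112, -0.02]
contact_force: [-3.5, 1.0, -2.3]
width: 0.0186
```

Emit:
{"method": "carry_out", "body": {
  "series": [
    [[-3,0,-4],0],
    [[-6,0,-5],0],
    [[-7,0,-5],0],
    [[-7,0,-5],0]
  ]
}}

```text
clock: 11.85
position: [0.5287, -0.2832, 0.1594]
ee_rot: [-0.008, 0.994, -0.112, -0.019]
contact_force: [-2.1, -0.3, -2.6]
width: 0.0124
```

```bash
python3 -c "
from plan import *
plan(549.8,-289,116,-12.98,1,full=True);print(manip.get_state()['moment'])"
```

```text
zaxis deg [-2.02  1.1 ] width 0.012358913434728475 F [-2.1 -0.3 -2.6] t 11.85
from [ 528.7 -283.2  159.4] ang -12.86 tilt 2.3 D [ 21.1  -5.8 -43.4] turn 0.12
[[[23.5, 1.4, 42.5], 0.12]]
[ 0.17988054  0.68753952 -0.12528146]
```

Emit:
{"method": "carry_out", "body": {
  "series": [
    [[-6,0,-5],0],
    [[-6,0,-6],0],
    [[-6,0,-8],0],
    [[-4,0,-8],0],
    [[0,0,-4],0],
    [[0,0,0],0]
  ]
}}

```text
clock: 12.35
position: [0.5101, -0.2807, 0.2003]
ee_rot: [-0.004, 0.994, -0.113, -0.009]
contact_force: [0.8, -0.6, -2.5]
width: 0.0083
```

```bash
python3 -c "
from plan import *
plan(549.8,-289,116,-12.98,1,full=True)"
```

```text
zaxis deg [-0.99  0.58] width 0.008300980826158051 F [ 0.8 -0.6 -2.5] t 12.35
from [ 510.1 -280.7  200.3] ang -12.93 tilt 1.15 D [ 39.7  -8.3 -84.3] turn 0.05
[[[42.2, -0.3, 83.5], 0.05]]
```

Width is 8.3 mm, so the slate has turned flat between the pads. I'll firm the grip and carry it high around to the rack.

Emit:
{"method": "carry_out", "body": {
  "series": [
    [[0,0,-10],0],
    [[0,0,-25],0],
    [[0,0,-25],0],
    [[0,0,-10],0],
    [[0,0,0],0]
  ],
  "squeeze": 45
}}

```text
clock: 12.77
position: [0.5139, -0.2821, 0.275]
ee_rot: [-0.004, 0.994, -0.112, -0.007]
contact_force: [0.0, 0.2, -2.4]
width: 0.0083
```

```bash
python3 -c "
from plan import *
plan(550,290,270,79.9,19,full=True)"
```

```text
zaxis deg [-0.74  0.52] width 0.008267635033100853 F [ 0.   0.2 -2.4] t 12.77
from [ 513.9 -282.1  275. ] ang -12.9 tilt 0.91 D [ 36.1 572.1  -5. ] turn -92.8
[[[-4.9, -29.8, 0.5], -4.88], [[-2.3, -30.1, 0.5], -4.88], [[0.3, -30.2, 0.5], -4.88], [[2.8, -30.0, 0.5], -4.88], [[5.4, -29.7, 0.5], -4.88], [[7.9, -29.1, 0.5], -4.88], [[10.3, -28.3, 0.5], -4.88], [[12.7, -27.4, 0.5], -4.88], [[15.0, -26.2, 0.5], -4.88], [[17.1, -24.8, 0.5], -4.88], [[19.2, -23.3, 0.5], -4.88], [[21.1, -21.6, 0.5], -4.88], [[22.9, -19.7, 0.5], -4.88], [[24.5, -17.7, 0.5], -4.88], [[25.9, -15.5, 0.5], -4.88], [[27.1, -13.3, 0.5], -4.88], [[28.1, -10.9, 0.5], -4.88], [[29.0, -8.5, 0.5], -4.88], [[29.6, -6.0, 0.5], -4.88]]
```

Emit:
{"method": "carry_out", "body": {
  "series": [
    [[-3,-15,0],-3],
    [[-3,-26,0],-5],
    [[-1,-30,0],-5],
    [[2,-30,0],-5],
    [[5,-29.5,0],-5],
    [[7.5,-29,0],-5],
    [[10,-28.5,0],-5],
    [[12.5,-27.5,0],-5],
    [[15,-26,0],-5],
    [[17,-25,0],-5]
  ]
}}

```text
clock: 13.6
position: [0.5332, 0.0031, 0.2719]
ee_rot: [-0.004, 0.949, 0.315, -0.005]
contact_force: [1.0, 0.4, -3.0]
width: 0.0077
```

```bash
python3 -c "
from plan import *
plan(553,310,270,79.9,11,full=True)"
```

```text
zaxis deg [-0.64  0.27] width 0.0077029434400536015 F [ 1.   0.4 -3. ] t 13.6
from [533.2   3.1 271.9] ang 36.78 tilt 0.7 D [ 19.8 306.9  -1.9] turn -43.12
[[[18.1, -21.3, 0.3], -3.92], [[19.6, -20.0, 0.3], -3.92], [[20.9, -18.6, 0.3], -3.92], [[22.1, -17.1, 0.3], -3.92], [[23.2, -15.6, 0.3], -3.92], [[24.2, -13.9, 0.3], -3.92], [[25.1, -12.3, 0.3], -3.92], [[25.9, -10.5, 0.3], -3.92], [[26.6, -8.7, 0.3], -3.92], [[27.1, -6.9, 0.3], -3.92], [[27.5, -5.0, 0.3], -3.92]]
```

Emit:
{"method": "carry_out", "body": {
  "series": [
    [[20,-23,0],-4.5],
    [[21.5,-21.5,0],-4.5],
    [[23,-20,0],-4.5],
    [[24.5,-18,0],-4.5],
    [[26,-16,0],-4.5],
    [[27,-14,0],-4.5],
    [[26,-11,0],-4.5],
    [[24,-8,0],-4.5],
    [[18,-5,0],-3.5],
    [[10,-2,0],-1.5]
  ]
}}

```text
clock: 14.43
position: [0.5428, 0.2884, 0.2661]
ee_rot: [-0.009, 0.764, 0.645, -0.004]
contact_force: [0.2, -1.3, -2.1]
width: 0.0081
```

Emit:
{"method": "carry_out", "body": {
  "series": [
    [[4,0,0],0],
    [[0,0,0],0],
    [[0,0,0],0]
  ]
}}

```text
clock: 14.68
position: [0.5431, 0.2942, 0.264]
ee_rot: [-0.009, 0.763, 0.646, -0.005]
contact_force: [0.4, 0.6, -2.6]
width: 0.0077
```

```bash
python3 slot.py 0 46 250 3
cat > held.py <<'E'
from snap import *; from pl import *; import sys
def held(tag,h,zb,y0):
    "overlay of a held slate, bottom zb below the TCP, offset y0 along tool y"
    d,st=snap("wrist",tag+"w"); s,_=snap("scene",tag+"s"); rk=np.load("rack.npy"); f=d["frame"].copy(); g=s["frame"].copy()
    M=R.from_quat(np.roll(st["ee_rot"],-1)).as_matrix()
    P=lambda xs:[st["position"]+M@(np.array(q)/1000) for q in ((xs,-42+y0,zb),(xs,42+y0,zb),(xs,42+y0,zb-h),(xs,-42+y0,zb-h))]
    for xs,c in((4.5,(0,255,0)),(-4.5,(0,0,255))):
        for im,dd,q in((f,d,st),(g,s,None)): cv2.polylines(im,[(proj(dd,P(xs),q)*16).astype(int)],True,c,1,cv2.LINE_AA,4)
    c=proj(s,[st["position"]])[0].astype(int); B=crop(g,max(0,min(506,c[0]-67)),max(0,c[1]-60),133,190,3)
    z=np.zeros((570,800,3),np.uint8); A=f[40:480,150:551]; z[:440,:401]=A; z[:B.shape[0],401:800]=B[:570,:399]; cv2.imwrite(f"pics/{tag}.png",z)
if __name__=="__main__": held(sys.argv[1],*map(float,sys.argv[2:5]))
E
python3 held.py ht 140 103 0
```

```text
zaxis deg [-1.13  0.37] width 0.0077375599208580025 F [ 0.4  0.6 -2.6] t 14.68
from [543.1 294.2 264. ] ang 80.47 tilt 1.18 D [ 13.1  32.6 -14. ] turn 0.57
[[[11.4, 2.6, 4.6], 0.19], [[11.4, 2.6, 4.6], 0.19], [[11.4, 2.5, 4.6], 0.19]]
```

View pics/ht.png

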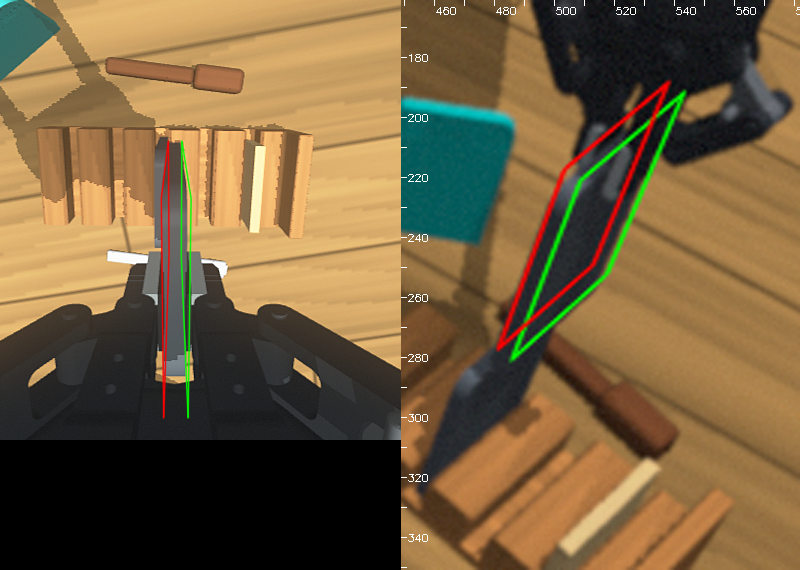

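The rendering shows the held slate upright and parallel to the slots, with its near bottom edge at crop (170,137) and its top end at (175,375). I'll solve for its offset numerically.

Run:
```python
from h import *
d=load("htw.npz"); M=R.from_quat(np.roll(d["ee_rot"],-1)).as_matrix()
f=d["frame"]
for v in list(range(166,190,2))+list(range(400,424,2)): print(v,[int(x) for x in f[v,318:334:3].sum(1)])
T=lambda q:proj(d,[d["position"]+M@(np.array(p)/1000) for p in q],d)
ph=np.radians(np.arange(0,91,5))
for r in(10,14):
 for zb in(99,103,107):
  for y0 in(-4,0):
   print(r,zb,y0,"near bottom v",T([(0,y0-42,zb)])[0].round(1),"far top v",T([(0,y0+42-r+r*np.cos(a),zb-140+r-r*np.sin(a)) for a in ph])[:,1].max().round(1))
```

```text
166 [317, 325, 335, 332, 320, 316]
168 [325, 237, 248, 244, 249, 245]
170 [412, 413, 487, 487, 475, 400]
172 [409, 486, 554, 554, 546, 516]
174 [403, 473, 546, 550, 543, 505]
176 [381, 484, 548, 549, 539, 509]
178 [354, 437, 549, 554, 543, 505]
180 [367, 443, 509, 396, 475, 523]
182 [268, 269, 383, 302, 369, 479]
184 [207, 215, 212, 216, 297, 473]
186 [216, 220, 224, 218, 275, 472]
188 [216, 217, 214, 214, 242, 482]
400 [235, 320, 397, 402, 396, 396]
402 [401, 400, 398, 396, 395, 393]
404 [390, 394, 400, 398, 399, 393]
406 [389, 389, 388, 389, 390, 387]
408 [382, 386, 381, 386, 382, 379]
410 [371, 373, 373, 372, 371, 371]
412 [370, 365, 367, 364, 362, 364]
414 [343, 343, 346, 347, 343, 341]
416 [460, 454, 453, 452, 455, 451]
418 [353, 534, 522, 523, 525, 516]
420 [343, 357, 441, 518, 514, 518]
422 [332, 350, 336, 454, 519, 317]
10 99 -4 near bottom v [324.7 175.2] far top v 444.8
10 99 0 near bottom v [324.7 181.3] far top v 453.6
10 103 -4 near bottom v [324.7 174.5] far top v 436.0
10 103 0 near bottom v [324.7 180.6] far top v 444.6
10 107 -4 near bottom v [324.7 173.9] far top v 427.7
10 107 0 near bottom v [324.7 179.8] far top v 436.1
14 99 -4 near bottom v [324.7 175.2] far top v 439.6
14 99 0 near bottom v [324.7 181.3] far top v 448.4
14 103 -4 near bottom v [324.7 174.5] far top v 431.0
14 103 0 near bottom v [324.7 180.6] far top v 439.6
14 107 -4 near bottom v [324.7 173.9] far top v 422.8
14 107 0 near bottom v [324.7 179.8] far top v 431.3
```

Emit:
{"method": "carry_out", "body": {
  "series": [
    [[8,1.5,0],0.3],
    [[12,2.5,0],0.3],
    [[8,2,0],0],
    [[3,0.5,0],0],
    [[0,0,0],0],
    [[0,0,0],0]
  ]
}}

```text
clock: 15.28
position: [0.5579, 0.3229, 0.265]
ee_rot: [-0.008, 0.769, 0.639, -0.005]
contact_force: [-0.5, -0.3, -2.1]
width: 0.008
```

```bash
python3 slot.py 0 45.5 200 3
```

```text
zaxis deg [-1.    0.38] width 0.00802285051930736 F [-0.5 -0.3 -2.1] t 15.28
from [557.9 322.9 265. ] ang 79.41 tilt 1.07 D [ -1.8   3.4 -65. ] turn -0.49
[[[0.9, -0.4, 21.7], -0.16], [[0.9, -0.4, 21.7], -0.16], [[0.9, -0.4, 21.7], -0.16]]
```

Emit:
{"method": "carry_out", "body": {
  "series": [
    [[1,-1,10],-0.3],
    [[1,-1,20],-0.2],
    [[1,0,25],0],
    [[0,0,20],0],
    [[0,0,8],0],
    [[0,0,0],0]
  ]
}}

```text
clock: 15.78
position: [0.5544, 0.3265, 0.1779]
ee_rot: [-0.008, 0.766, 0.643, -0.004]
contact_force: [-0.2, 0.1, -2.4]
width: 0.0077
```

```bash
python3 slot.py 0 45.5 155 3
```

```text
zaxis deg [-0.9   0.38] width 0.007727881939328624 F [-0.2  0.1 -2.4] t 15.78
from [554.4 326.5 177.9] ang 80.0 tilt 0.98 D [  1.8  -0.3 -22.9] turn 0.1
[[[-0.0, 0.7, 7.6], 0.03], [[-0.0, 0.7, 7.6], 0.03], [[-0.0, 0.7, 7.6], 0.03]]
```

Emit:
{"method": "carry_out", "body": {
  "series": [
    [[0,1,5],0],
    [[0,0.5,7],0],
    [[0,0,5],0],
    [[0,0,3],0],
    [[0,0,3],0]
  ]
}}

```text
clock: 16.2
position: [0.5574, 0.3269, 0.1559]
ee_rot: [-0.007, 0.766, 0.643, -0.001]
contact_force: [0.8, 0.6, -2.2]
width: 0.0079
```

Emit:
{"method": "carry_out", "body": {
  "series": [
    [[0,0,3],0],
    [[0,0,3],0],
    [[0,0,3],0]
  ]
}}

```text
clock: 16.45
position: [0.5581, 0.3273, 0.1474]
ee_rot: [-0.006, 0.766, 0.643, -0.0]
contact_force: [0.6, -0.6, -3.4]
width: 0.0079
```

```bash
python3 slot.py 0 45.5 125 3
```

```text
zaxis deg [-0.48  0.55] width 0.00791332824137185 F [ 0.6 -0.6 -3.4] t 16.45
from [558.1 327.3 147.4] ang 79.99 tilt 0.73 D [ -2.   -1.  -22.4] turn 0.09
[[[-0.5, -0.5, 7.5], 0.03], [[-0.5, -0.5, 7.5], 0.03], [[-0.5, -0.5, 7.5], 0.03]]
```

Emit:
{"method": "carry_out", "body": {
  "series": [
    [[-1,-1.5,2.5],0],
    [[-0.7,-1.2,2.5],0],
    [[0,0,2.5],0],
    [[0,0,2],0]
  ]
}}

```text
clock: 16.78
position: [0.5548, 0.3261, 0.1371]
ee_rot: [-0.006, 0.766, 0.643, 0.0]
contact_force: [-0.5, -0.5, -2.4]
width: 0.008
```

Emit:
{"method": "carry_out", "body": {
  "series": [
    [[0,0,2],0],
    [[0,0,2],0]
  ]
}}

```text
clock: 16.95
position: [0.5547, 0.3261, 0.1327]
ee_rot: [-0.006, 0.766, 0.643, 0.0]
contact_force: [0.0, 0.1, -2.6]
width: 0.0081
```

```bash
python3 slot.py 0 45.5 125 3
```

```text
zaxis deg [-0.46  0.56] width 0.00808610175259667 F [ 0.   0.1 -2.6] t 16.95
from [554.7 326.1 132.7] ang 79.99 tilt 0.73 D [ 1.4  0.1 -7.7] turn 0.09
[[[0.1, 0.5, 2.6], 0.03], [[0.1, 0.5, 2.6], 0.03], [[0.1, 0.5, 2.6], 0.03]]
```

Emit:
{"method": "carry_out", "body": {
  "series": [
    [[0,0,2],0],
    [[0,0,1.5],0]
  ]
}}

```text
clock: 17.12
position: [0.5547, 0.3262, 0.1287]
ee_rot: [-0.006, 0.766, 0.643, 0.0]
contact_force: [-0.6, -1.0, -2.2]
width: 0.0079
```

Emit:
{"method": "carry_out", "body": {
  "series": [
    [[0,0,1.5],0],
    [[0,0,1.2],0]
  ]
}}

```text
clock: 17.28
position: [0.5547, 0.3265, 0.1281]
ee_rot: [-0.006, 0.766, 0.643, 0.001]
contact_force: [-1.6, -1.2, 5.1]
width: 0.0078
```

Emit:
{"method": "carry_out", "body": {
  "series": [
    [[0,0,1.2],0],
    [[0,0,1],0]
  ]
}}

```text
clock: 17.45
position: [0.5546, 0.3265, 0.1281]
ee_rot: [-0.006, 0.766, 0.643, 0.001]
contact_force: [-1.9, -0.4, 3.2]
width: 0.0078
```

Contact at 128.1, which gives a bottom offset of 118 and fits the picture (about 116), so it is on the slot floor. Release gently and rise.

Emit:
{"method": "carry_out", "body": {
  "series": [
    [[0,0,0],0],
    [[0,0,0],0]
  ],
  "fingers": 12,
  "squeeze": 20
}}

```text
clock: 17.62
position: [0.5555, 0.327, 0.1286]
ee_rot: [-0.006, 0.766, 0.643, 0.003]
contact_force: [-0.5, 0.3, 0.5]
width: 0.0122
```

Emit:
{"method": "carry_out", "body": {
  "series": [
    [[0,0,0],0],
    [[0,0,0],0]
  ],
  "fingers": 28
}}

```text
clock: 17.78
position: [0.5563, 0.3273, 0.1285]
ee_rot: [-0.006, 0.766, 0.643, 0.003]
contact_force: [-0.6, -0.9, -0.4]
width: 0.0282
```

Emit:
{"method": "carry_out", "body": {
  "series": [
    [[0,0,-10],0],
    [[0,0,-25],0],
    [[0,0,-35],0],
    [[0,0,-25],0],
    [[0,0,-10],0],
    [[0,0,0],0]
  ]
}}

```text
clock: 18.28
position: [0.5564, 0.3258, 0.2381]
ee_rot: [-0.006, 0.766, 0.643, 0.002]
contact_force: [-1.0, 0.1, 0.7]
width: 0.0276
```

Run:
```python
from plan import *; from pl import place
r=np.load("rest_b.npy"); p=place(r,[[40-84*.5-2,0,0]])[0]*1000; print(p)
plan(p[0],p[1],230,np.degrees(r[2])-180,13,full=True)
```

```text
[617.34382455 -29.17079831   0.        ]
zaxis deg [-0.29  0.67] width 0.027629127539500278 F [-1.   0.1  0.7] t 18.28
from [556.4 325.8 238.1] ang 79.99 tilt 0.73 D [  60.9 -354.9   -8.1] turn 82.83
[[[-26.1, 9.4, 0.3], 6.37], [[-24.9, 12.2, 0.3], 6.37], [[-23.4, 14.9, 0.3], 6.37], [[-21.6, 17.4, 0.3], 6.37], [[-19.5, 19.7, 0.3], 6.37], [[-17.2, 21.7, 0.3], 6.37], [[-14.7, 23.5, 0.3], 6.37], [[-12.0, 25.0, 0.3], 6.37], [[-9.2, 26.2, 0.3], 6.37], [[-6.2, 27.0, 0.3], 6.37], [[-3.2, 27.5, 0.3], 6.37], [[-0.1, 27.7, 0.3], 6.37], [[3.0, 27.5, 0.3], 6.37]]
```

Emit:
{"method": "carry_out", "body": {
  "series": [
    [[-20,7,0],5],
    [[-26,11,0],6],
    [[-25,14,0],6.4],
    [[-23,16.5,0],6.4],
    [[-21,19,0],6.4],
    [[-18.5,21,0],6.4],
    [[-16,23,0],6.4],
    [[-13,24.5,0],6.4],
    [[-10.5,25.5,0],6.4],
    [[-7.5,26.5,0],6.4]
  ]
}}

```text
clock: 19.12
position: [0.591, 0.0506, 0.231]
ee_rot: [-0.009, 0.991, 0.134, -0.002]
contact_force: [0.9, -0.2, -0.6]
width: 0.0283
```

```bash
python3 -c "
from plan import *
plan(615.3,-29.1,230,-2.84,5,full=True)"
```

```text
zaxis deg [-0.36  0.98] width 0.028254351090537175 F [ 0.9 -0.2 -0.6] t 19.12
from [591.   50.6 231. ] ang 15.45 tilt 1.05 D [ 24.3 -79.7  -1. ] turn 18.29
[[[0.4, 16.7, -0.1], 3.66], [[1.5, 16.6, -0.1], 3.66], [[2.6, 16.5, -0.1], 3.66], [[3.6, 16.3, -0.1], 3.66], [[4.6, 16.0, -0.1], 3.66]]
```

Emit:
{"method": "carry_out", "body": {
  "series": [
    [[0.5,20,0],4.5],
    [[1.5,18,0],4],
    [[2.5,14,0],3.5],
    [[3,8,0],2.5],
    [[3,4,0],1],
    [[0,0,0],0],
    [[0,0,0],0]
  ],
  "fingers": 60
}}

```text
clock: 19.7
position: [0.6107, -0.0219, 0.2251]
ee_rot: [-0.008, 1.0, -0.013, -0.007]
contact_force: [-0.2, 0.6, 0.1]
width: 0.06
```

```bash
python3 -c "
from plan import *
plan(615.3,-29.1,160,-2.84,3,full=True)"
python3 - <<'E'
from snap import *; from pl import *
d,st=snap("wrist","wb"); r=np.load("rest_b.npy"); f=d["frame"]
u=np.array([-.5,0,np.sqrt(.75)]);n=np.array([np.sqrt(.75),0,.5])
def P(y,t,sg): return np.array([40,y,22])+t*u+sg*4.5*n
# predicted top front/back edge pixels vs seen, along rows through slate middle
for y in(-20,0,20):
    q=proj(d,place(r,[P(y,96,1),P(y,96,-1),P(y,0,1)]),st); print(y,q.round(1).tolist())
    v=int(q[0,1]); row=f[v].astype(int); m=np.flatnonzero((row.sum(1)<400)&(abs(row[:,0]-row[:,2])<30)); m=m[(m>q[2,0]-40)&(m<q[1,0]+40)]; print(v,m[[0,-1]] if len(m) else None)
E
```

```text
zaxis deg [-0.77  0.88] width 0.060002557855353446 F [-0.2  0.6  0.1] t 19.7
from [610.7 -21.9 225.1] ang -1.5 tilt 1.17 D [  4.6  -7.2 -65.1] turn 1.34
[[[1.9, 2.7, 21.6], 0.45], [[1.9, 2.7, 21.6], 0.45], [[1.9, 2.6, 21.6], 0.45]]
-20 [[334.8, 221.5], [345.2, 220.5], [282.8, 201.5]]
221 [287 347]
0 [[333.9, 247.8], [344.1, 246.4], [283.0, 222.1]]
247 [287 346]
20 [[333.1, 273.0], [343.1, 271.2], [283.1, 242.1]]
272 [297 345]
```

Emit:
{"method": "carry_out", "body": {
  "series": [
    [[2,3,10],0.5],
    [[2,2.5,20],0.5],
    [[1,1,25],0.3],
    [[0,0,20],0],
    [[0,0,8],0],
    [[0,0,0],0]
  ]
}}

```text
clock: 20.25
position: [0.6147, -0.0233, 0.138]
ee_rot: [-0.008, 1.0, -0.022, -0.005]
contact_force: [-0.3, 0.2, -0.3]
width: 0.0601
```

```bash
python3 -c "
from plan import *
plan(616,-29.1,81,-2.84,3,full=True)"
```

```text
zaxis deg [-0.59  0.9 ] width 0.06005696967898998 F [-0.3  0.2 -0.3] t 20.25
from [614.7 -23.3 138. ] ang -2.46 tilt 1.08 D [  1.3  -5.8 -57. ] turn 0.38
[[[0.7, 2.2, 19.0], 0.13], [[0.7, 2.2, 19.0], 0.13], [[0.7, 2.2, 19.0], 0.13]]
```

Emit:
{"method": "carry_out", "body": {
  "series": [
    [[0.5,3,12],0.2],
    [[0.5,3,18],0.2],
    [[0,0,14],0],
    [[0,0,6],0],
    [[0,0,0],0]
  ]
}}

```text
clock: 20.67
position: [0.6171, -0.0268, 0.0894]
ee_rot: [-0.008, 1.0, -0.023, -0.003]
contact_force: [-0.4, -0.2, 0.8]
width: 0.06
```

Emit:
{"method": "carry_out", "body": {
  "series": [
    [[0,0,2],0],
    [[0,0,0],0]
  ],
  "fingers": 36
}}

```text
clock: 20.83
position: [0.6181, -0.0265, 0.0888]
ee_rot: [-0.008, 1.0, -0.023, -0.002]
contact_force: [-0.2, 0.6, 0.2]
width: 0.0369
```

Emit:
{"method": "carry_out", "body": {
  "series": [
    [[0,0,0],0],
    [[0,0,0],0]
  ],
  "fingers": 28
}}

```text
clock: 21.0
position: [0.6193, -0.0265, 0.0906]
ee_rot: [-0.007, 1.0, -0.023, 0.0]
contact_force: [0.0, 0.9, -1.0]
width: 0.0282
```

Emit:
{"method": "carry_out", "body": {
  "series": [
    [[0,0,0],0],
    [[0,0,0],0]
  ],
  "fingers": 22
}}

```text
clock: 21.17
position: [0.6201, -0.0266, 0.0921]
ee_rot: [-0.007, 1.0, -0.023, 0.001]
contact_force: [-0.9, -0.1, -0.5]
width: 0.0222
```

It has drifted up to z = 92, leaving too little overlap. I'll open a little, go lower, then close.

Emit:
{"method": "carry_out", "body": {
  "series": [
    [[0,0,0],0],
    [[-2,1,5],0],
    [[-1,1,6],0],
    [[0,0,1],0],
    [[0,0,0],0]
  ],
  "fingers": 38
}}

```text
clock: 21.58
position: [0.617, -0.0286, 0.0796]
ee_rot: [-0.007, 1.0, -0.023, 0.002]
contact_force: [-0.2, 0.3, 0.3]
width: 0.0381
```

```bash
python3 -c "
from plan import *
plan(616,-29.1,81,-2.84,3,full=True)"
```

```text
zaxis deg [0.25 0.8 ] width 0.038131314119369646 F [-0.2  0.3  0.3] t 21.58
from [617.  -28.6  79.6] ang -2.62 tilt 0.83 D [-1.  -0.5  1.4] turn 0.22
[[[-0.3, 0.2, -0.5], 0.07], [[-0.3, 0.2, -0.5], 0.07], [[-0.3, 0.2, -0.5], 0.07]]
```

Emit:
{"method": "carry_out", "body": {
  "series": [
    [[0,0,0],0],
    [[0,0,0],0]
  ],
  "fingers": 28
}}

```text
clock: 21.75
position: [0.6159, -0.0286, 0.0789]
ee_rot: [-0.007, 1.0, -0.023, 0.001]
contact_force: [-1.1, 0.0, 2.8]
width: 0.0281
```

Emit:
{"method": "carry_out", "body": {
  "series": [
    [[0,0,0],0],
    [[0,0,0],0]
  ],
  "fingers": 20
}}

```text
clock: 21.92
position: [0.6126, -0.0284, 0.0799]
ee_rot: [-0.007, 1.0, -0.023, -0.003]
contact_force: [-1.0, -1.0, 6.0]
width: 0.0213
```

Emit:
{"method": "carry_out", "body": {
  "series": [
    [[0,0,0],0],
    [[0,0,0],0]
  ],
  "fingers": 12
}}

```text
clock: 22.08
position: [0.6114, -0.0283, 0.081]
ee_rot: [-0.007, 1.0, -0.023, -0.004]
contact_force: [-1.9, 0.1, 3.1]
width: 0.0209
```

Clamped while tilted (20.9 mm), the same as the tall one. Slide up the slope.

Emit:
{"method": "carry_out", "body": {
  "series": [
    [[1,0,-2],0],
    [[2,0,-3.5],0],
    [[2,0,-3.5],0],
    [[2,0,-3.5],0],
    [[1.5,0,-3.5],0],
    [[1,0,-3.5],0],
    [[0,0,-3],0]
  ],
  "fingers": 0
}}

```text
clock: 22.67
position: [0.603, -0.0267, 0.0953]
ee_rot: [-0.009, 0.999, -0.022, -0.026]
contact_force: [-4.5, 0.2, -0.4]
width: 0.0141
```

Emit:
{"method": "carry_out", "body": {
  "series": [
    [[-3,0,-4],0],
    [[-6,0,-5],0],
    [[-6,0,-5],0],
    [[-6,0,-5],0]
  ]
}}

```text
clock: 23.0
position: [0.5842, -0.0263, 0.1163]
ee_rot: [-0.009, 0.999, -0.022, -0.024]
contact_force: [0.3, -0.2, -1.4]
width: 0.0084
```

Emit:
{"method": "carry_out", "body": {
  "series": [
    [[0,0,-8],0],
    [[0,0,-15],0],
    [[0,0,-25],0],
    [[0,0,-30],0],
    [[0,0,-20],0],
    [[0,0,-8],0],
    [[0,0,0],0],
    [[0,0,0],0]
  ],
  "squeeze": 45
}}

```text
clock: 23.67
position: [0.5995, -0.0299, 0.2389]
ee_rot: [-0.007, 1.0, -0.022, -0.004]
contact_force: [0.5, -0.1, -1.9]
width: 0.0079
```

Run:
```python
from plan import *; from pl import place
p=place(np.load("rack.npy"),[[0,-92,0]])[0]*1000; print(p)
plan(p[0],p[1],200,79.9,13,full=True)
```

```text
[532.02336856 190.87557071   0.        ]
zaxis deg [-0.48  0.85] width 0.007873965720809933 F [ 0.5 -0.1 -1.9] t 23.67
from [599.5 -29.9 238.9] ang -2.57 tilt 0.98 D [-67.5 220.8 -38.9] turn -82.47
[[[-5.9, -16.7, 3.3], -6.34], [[-4.0, -17.2, 3.3], -6.34], [[-2.1, -17.6, 3.3], -6.34], [[-0.2, -17.7, 3.3], -6.34], [[1.8, -17.6, 3.3], -6.34], [[3.7, -17.3, 3.3], -6.34], [[5.6, -16.8, 3.3], -6.34], [[7.4, -16.1, 3.3], -6.34], [[9.2, -15.1, 3.3], -6.34], [[10.8, -14.0, 3.3], -6.34], [[12.3, -12.8, 3.3], -6.34], [[13.6, -11.3, 3.3], -6.34], [[14.8, -9.8, 3.3], -6.34]]
```

Emit:
{"method": "carry_out", "body": {
  "series": [
    [[-5,-12,0],-5],
    [[-4.5,-17,0],-6.5],
    [[-2.5,-18,0],-6.5],
    [[-0.5,-18,0],-6.5],
    [[1.5,-18,0],-6.5],
    [[3.5,-17.5,0],-6.5],
    [[5.5,-17,0],-6.5],
    [[7.5,-16,0],-6.5],
    [[9,-15,0],-6.5],
    [[11,-14,0],-6.5]
  ]
}}

```text
clock: 24.5
position: [0.5405, 0.1374, 0.2271]
ee_rot: [-0.011, 0.85, 0.527, -0.006]
contact_force: [0.2, -0.6, -1.9]
width: 0.0081
```

```bash
python3 slot.py 0 -92 225 4
```

```text
zaxis deg [-1.29  0.74] width 0.008149807870760327 F [ 0.2 -0.6 -1.9] t 24.5
from [540.5 137.4 227.1] ang 63.55 tilt 1.48 D [-8.4 53.4 -2.1] turn -16.35
[[[11.0, -7.8, 0.8], -4.09], [[11.5, -7.0, 0.8], -4.09], [[12.0, -6.2, 0.8], -4.09], [[12.4, -5.3, 0.8], -4.09]]
```

Emit:
{"method": "carry_out", "body": {
  "series": [
    [[11,-8,0],-4],
    [[11.5,-7,0],-4],
    [[11,-5,0],-3.5],
    [[8,-3,0],-2.5],
    [[3,-1,0],-1],
    [[0,0,0],0],
    [[0,0,0],0]
  ]
}}

```text
clock: 25.08
position: [0.5268, 0.1934, 0.2175]
ee_rot: [-0.017, 0.767, 0.641, -0.011]
contact_force: [0.8, -0.6, -2.0]
width: 0.0078
```

```bash
python3 slot.py 0 -92 160 4
python3 - <<'E'
from snap import *
d,st=snap("wrist","wh"); M=R.from_quat(np.roll(st["ee_rot"],-1)).as_matrix(); f=d["frame"]
for v in list(range(150,230,4))+list(range(390,432,3)): print(v,[int(x) for x in f[v,318:334:3].sum(1)])
T=lambda q:proj(d,[st["position"]+M@(np.array(p)/1000) for p in q],st)
ph=np.radians(np.arange(0,91,5))
for zb in(66,70,74,78):
  for y0 in(-4,0):
   print(zb,y0,"near bottom",T([(0,y0-42,zb)])[0].round(1),"near edge top of straight",T([(0,y0-42,zb-80)])[0].round(1),"far top v",T([(0,y0+42-14+14*np.cos(a),zb-96+14-14*np.sin(a)) for a in ph])[:,1].max().round(1))
cv2.imwrite("pics/whc.png",f[40:480,150:551])
E
```

```text
zaxis deg [-2.15  0.69] width 0.007804733091006192 F [ 0.8 -0.6 -2. ] t 25.08
from [526.8 193.4 217.5] ang 79.76 tilt 2.26 D [  5.2  -2.5 -57.5] turn -0.14
[[[-0.5, 2.0, 14.3], -0.03], [[-0.5, 2.0, 14.3], -0.03], [[-0.5, 2.0, 14.3], -0.03], [[-0.5, 2.0, 14.3], -0.03]]
150 [481, 479, 479, 477, 479, 474]
154 [471, 469, 467, 474, 484, 494]
158 [490, 503, 535, 549, 549, 550]
162 [523, 536, 545, 545, 549, 548]
166 [547, 550, 553, 556, 554, 551]
170 [550, 498, 395, 383, 569, 564]
174 [608, 614, 429, 409, 259, 264]
178 [620, 617, 432, 429, 455, 585]
182 [591, 600, 416, 406, 453, 584]
186 [589, 596, 408, 399, 457, 580]
190 [605, 616, 416, 408, 404, 583]
194 [232, 245, 245, 240, 213, 595]
198 [241, 252, 245, 252, 246, 457]
202 [247, 240, 246, 245, 246, 372]
206 [246, 247, 248, 249, 255, 282]
210 [246, 241, 244, 250, 250, 241]
214 [246, 243, 247, 247, 248, 247]
218 [242, 239, 248, 250, 253, 255]
222 [252, 272, 270, 269, 270, 268]
226 [276, 270, 313, 316, 313, 313]
390 [299, 294, 293, 292, 298, 296]
393 [292, 293, 292, 292, 290, 293]
396 [293, 292, 287, 292, 290, 290]
399 [291, 290, 292, 295, 2
[... 357 characters left out ...]

66 -4 near bottom [324.8 181.5] near edge top of straight [325.4 209.7] far top v 417.0
66 0 near bottom [324.8 188.6] near edge top of straight [325.4 220.5] far top v 425.3
70 -4 near bottom [324.8 180.7] near edge top of straight [325.3 207.5] far top v 409.7
70 0 near bottom [324.8 187.6] near edge top of straight [325.3 218.1] far top v 417.8
74 -4 near bottom [324.8 179.8] near edge top of straight [325.3 205.5] far top v 402.7
74 0 near bottom [324.8 186.6] near edge top of straight [325.3 215.8] far top v 410.7
78 -4 near bottom [324.8 179. ] near edge top of straight [325.3 203.5] far top v 396.1
78 0 near bottom [324.8 185.7] near edge top of straight [325.2 213.6] far top v 403.9
```

View pics/whc.png

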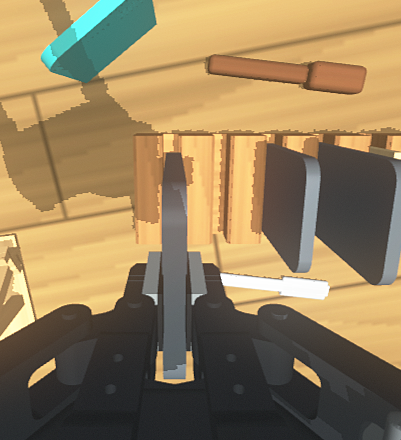

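The crop shows the mid and tall slates upright in their slots, and the short one held upright above the end slot. Numerically its bottom is about 74.5 mm below the TCP with a y offset of +3.3. I'll align and lower.

Emit:
{"method": "carry_out", "body": {
  "series": [
    [[-1,2,8],0],
    [[-1,2,18],0],
    [[-0.5,1.5,20],0],
    [[0,0,15],0],
    [[0,0,6],0],
    [[0,0,0],0]
  ]
}}

```text
clock: 25.63
position: [0.5315, 0.1863, 0.1461]
ee_rot: [-0.015, 0.77, 0.638, -0.01]
contact_force: [0.3, -0.3, -1.1]
width: 0.0081
```

```bash
python3 slot.py -0.4 -92.4 122 4
```

```text
zaxis deg [-1.98  0.61] width 0.00806895008014666 F [ 0.3 -0.3 -1.1] t 25.63
from [531.5 186.3 146.1] ang 79.34 tilt 2.07 D [  0.1   4.2 -24.1] turn -0.56
[[[1.0, 0.0, 6.0], -0.14], [[1.0, 0.0, 6.0], -0.14], [[1.0, 0.1, 6.0], -0.14], [[1.0, 0.1, 6.0], -0.14]]
```

Emit:
{"method": "carry_out", "body": {
  "series": [
    [[2,0,4],-0.3],
    [[2,0,5],-0.3],
    [[0,0,4],0],
    [[0,0,0],0],
    [[0,0,0],0]
  ]
}}

```text
clock: 26.05
position: [0.5336, 0.1902, 0.1336]
ee_rot: [-0.014, 0.766, 0.642, -0.008]
contact_force: [0.3, 1.3, -1.5]
width: 0.0082
```

```bash
python3 slot.py -0.4 -92.4 122 4
```

```text
zaxis deg [-1.77  0.64] width 0.008176322563739895 F [ 0.3  1.3 -1.5] t 26.05
from [533.6 190.2 133.6] ang 79.9 tilt 1.89 D [ -2.1   0.4 -11.6] turn 0.0
[[[-0.0, -0.4, 2.9], 0.0], [[-0.0, -0.4, 2.9], 0.0], [[-0.0, -0.4, 2.9], 0.0], [[-0.0, -0.4, 2.9], 0.0]]
```

Emit:
{"method": "carry_out", "body": {
  "series": [
    [[0,-1,4],0],
    [[0,-1,6],0],
    [[0,0,6],0],
    [[0,0,5],0],
    [[0,0,4],0],
    [[0,0,3],0]
  ]
}}

```text
clock: 26.55
position: [0.5316, 0.1914, 0.1049]
ee_rot: [-0.013, 0.766, 0.642, -0.006]
contact_force: [0.1, -1.3, -1.1]
width: 0.0082
```

```bash
python3 slot.py -0.4 -92.4 84.5 4
```

```text
zaxis deg [-1.54  0.69] width 0.008226840906527368 F [ 0.1 -1.3 -1.1] t 26.55
from [531.6 191.4 104.9] ang 79.94 tilt 1.69 D [ -0.1  -0.9 -20.4] turn 0.04
[[[-0.3, 0.2, 5.1], 0.01], [[-0.3, 0.2, 5.1], 0.01], [[-0.3, 0.2, 5.1], 0.01], [[-0.3, 0.2, 5.1], 0.01]]
```

Emit:
{"method": "carry_out", "body": {
  "series": [
    [[-0.7,-0.5,3],0],
    [[-0.3,-0.5,3],0],
    [[0,0,3],0],
    [[0,0,2],0]
  ]
}}

```text
clock: 26.88
position: [0.5296, 0.1906, 0.092]
ee_rot: [-0.014, 0.766, 0.642, -0.007]
contact_force: [0.6, -0.7, -2.4]
width: 0.0079
```

Emit:
{"method": "carry_out", "body": {
  "series": [
    [[0,0,2],0],
    [[0,0,1.5],0]
  ]
}}

```text
clock: 27.05
position: [0.5296, 0.1906, 0.088]
ee_rot: [-0.014, 0.766, 0.642, -0.007]
contact_force: [0.6, -0.1, -2.0]
width: 0.008
```

Emit:
{"method": "carry_out", "body": {
  "series": [
    [[0,0,1.5],0],
    [[0,0,1.2],0]
  ]
}}

```text
clock: 27.22
position: [0.5297, 0.1906, 0.0851]
ee_rot: [-0.014, 0.766, 0.642, -0.007]
contact_force: [0.7, 0.5, -1.3]
width: 0.0079
```

Emit:
{"method": "carry_out", "body": {
  "series": [
    [[0,0.5,1.2],0],
    [[0,0.3,1],0]
  ]
}}

```text
clock: 27.38
position: [0.5306, 0.1906, 0.0828]
ee_rot: [-0.013, 0.766, 0.642, -0.007]
contact_force: [0.4, 0.7, -2.0]
width: 0.0081
```

Emit:
{"method": "carry_out", "body": {
  "series": [
    [[0,0,1],0],
    [[0,0,1],0]
  ]
}}

```text
clock: 27.55
position: [0.5305, 0.1907, 0.082]
ee_rot: [-0.013, 0.766, 0.642, -0.007]
contact_force: [-4.0, -0.6, 8.9]
width: 0.0082
```

Emit:
{"method": "carry_out", "body": {
  "series": [
    [[0,0,1],0],
    [[0,0,1],0],
    [[0,0,1],0]
  ]
}}

```text
clock: 27.8
position: [0.5305, 0.1907, 0.0821]
ee_rot: [-0.013, 0.766, 0.642, -0.006]
contact_force: [-1.0, -0.1, 6.5]
width: 0.0077
```

```bash
python3 slot.py -0.4 -92.4 84.5 4
```

```text
zaxis deg [-1.49  0.7 ] width 0.007665901054175235 F [-1.  -0.1  6.5] t 27.8
from [530.5 190.7  82.1] ang 79.94 tilt 1.65 D [ 1.1 -0.2  2.4] turn 0.04
[[[0.0, 0.3, -0.6], 0.01], [[0.0, 0.3, -0.6], 0.01], [[0.0, 0.3, -0.6], 0.01], [[0.0, 0.3, -0.6], 0.01]]
```

Contact at 82.1, bottomed. I'll loosen to 20 N so it can level, then open in steps.

Emit:
{"method": "carry_out", "body": {
  "series": [
    [[0,0,1],0],
    [[0,0,1],0]
  ],
  "squeeze": 20
}}

```text
clock: 27.97
position: [0.5304, 0.1907, 0.082]
ee_rot: [-0.013, 0.766, 0.642, -0.006]
contact_force: [-2.4, -1.4, 5.7]
width: 0.0077
```

Emit:
{"method": "carry_out", "body": {
  "series": [
    [[0,0,0],0],
    [[0,0,0],0]
  ],
  "fingers": 12
}}

```text
clock: 28.13
position: [0.5311, 0.1909, 0.0826]
ee_rot: [-0.012, 0.766, 0.642, -0.005]
contact_force: [-0.0, -0.8, 0.5]
width: 0.0122
```

Emit:
{"method": "carry_out", "body": {
  "series": [
    [[0,0,0],0],
    [[0,0,0],0]
  ],
  "fingers": 30
}}

```text
clock: 28.3
position: [0.5316, 0.191, 0.0825]
ee_rot: [-0.012, 0.766, 0.642, -0.004]
contact_force: [-0.8, -0.4, -1.2]
width: 0.0299
```

Emit:
{"method": "carry_out", "body": {
  "series": [
    [[0,0,-8],0],
    [[0,0,-20],0],
    [[0,0,-35],0],
    [[0,0,-38],0],
    [[0,0,-35],0],
    [[0,0,-20],0],
    [[0,0,-8],0],
    [[0,0,0],0]
  ]
}}

```text
clock: 28.97
position: [0.5346, 0.1886, 0.2542]
ee_rot: [-0.013, 0.766, 0.642, -0.006]
contact_force: [0.1, -0.7, 0.5]
width: 0.0301
```

```bash
python3 slot.py -75 -40 250 5
```

```text
zaxis deg [-1.5   0.69] width 0.030076739378068706 F [ 0.1 -0.7  0.5] t 28.97
from [534.6 188.6 254.2] ang 79.94 tilt 1.66 D [-67.3  66.6  -4.2] turn 0.04
[[[10.8, -15.6, 1.4], 0.01], [[10.8, -15.6, 1.4], 0.01], [[10.8, -15.6, 1.4], 0.01], [[10.8, -15.6, 1.4], 0.01], [[10.8, -15.6, 1.4], 0.01]]
```

Emit:
{"method": "carry_out", "body": {
  "series": [
    [[10,-6,-6],0],
    [[15,-9,-6],0],
    [[15,-9,-6],0],
    [[10,-6,-4],0],
    [[3,-2,0],0],
    [[0,0,0],0],
    [[0,0,0],0]
  ]
}}

```text
clock: 29.55
position: [0.5072, 0.2499, 0.2709]
ee_rot: [-0.016, 0.766, 0.642, -0.013]
contact_force: [-0.3, -0.0, -0.1]
width: 0.0299
```

Run:
```python
from snap import *; from pl import *
d,st=snap("wrist","fin"); s,_=snap("scene","fins"); rk=np.load("rack.npy"); f=d["frame"].copy(); g=s["frame"].copy()
r=12
for y,h in((46,140),(0,118),(-92,96)):
    a=np.radians(np.arange(0,91,10))
    out=[(42-r+r*np.cos(t),10+h-r+r*np.sin(t)) for t in a]+[(-42+r-r*np.cos(t),10+h-r+r*np.sin(t)) for t in a[::-1]]+[(-42,10),(42,10)]
    for im,dd,q in((f,d,st),(g,s,None)):
        for e,c in((4.5,(0,255,0)),(-4.5,(0,0,255))): cv2.polylines(im,[(proj(dd,place(rk,[(x,y+e,z) for x,z in out]),q)*16).astype(int)],True,c,1,cv2.LINE_AA,4)
z=np.zeros((600,800,3),np.uint8); A=f[60:400,80:560]; z[:340,:480]=A; B=crop(g,395,205,160,180,2)[:360]; z[:B.shape[0],480:480+320]=B[:,:320]
C=cv2.resize(d["frame"][100:300,120:520],None,fx=1.2,fy=1.2); z[345:585,:480]=C
cv2.imwrite("pics/final.png",z); print((st["position"]*1000).round())
```

```text
[507. 250. 271.]
```

View pics/final.png

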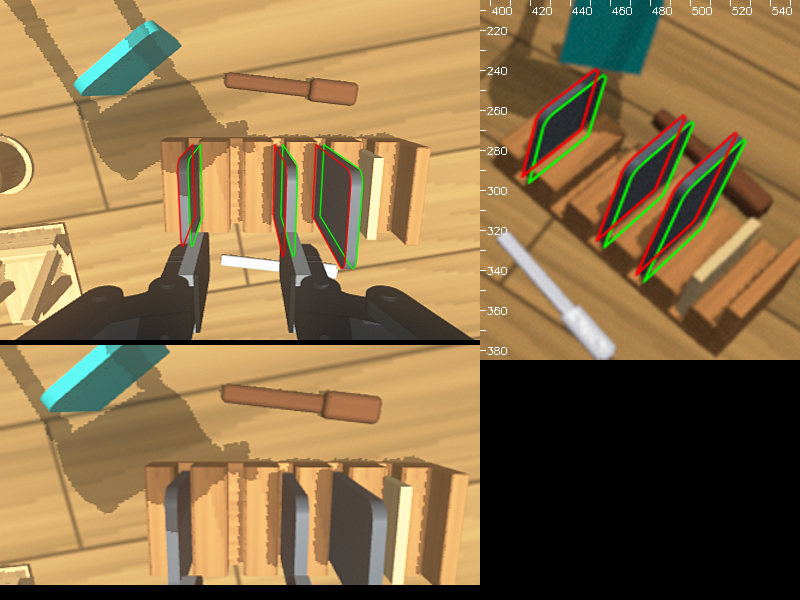

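In both views all three slates match the centred, fully-down outlines to about 2 px. The divider and the bystanders in view look unmoved, so I'll hand in.

```bash
python3 -c "
from rig import manip
print(manip.get_state()['qd'].round(3)); print(manip.sign_off())"
```

```text
[-0.012 -0.002 -0.008 -0.001 -0.     0.   ]
the job is handed in; nothing more can be done
None
```

All three slates are standing upright in the rack in height order, and the job is handed in at about 29.6 s of the 72 s allowed. The mid slate moved from the far end slot to y = 0. The tall slate was turned upright off its rest and put in the slot at y = +46, nearest the end board that was free. The short one went in at y = −92.

- **Fit:** In the last wrist and scene pictures, all three match the centred, fully-down outlines to about 2 px (roughly 1–2 mm). The divider is still in its slot, and the bystanders in those two views look unmoved. The mister was last seen when I picked up the tall slate, and I did not check it again.
- **Gentleness:** Each slate touched down with wrist readings under about 10 N, and none showed a sideways catch in the slot.
- **Small disagreements:**
  - The tool had drifted about 1.6° off vertical when I released the short slate. One corner may have settled about 2 mm as it came free, and the short slate shows a slight lean within the slot's clearance.
  - The touch-down heights of the tall and short slates differed from my picture estimates by about 2 mm.

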